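Tighten the recessed nut of a scanner pillar

ROBOT

A 6-joint arm with a two-finger parallel gripper is mounted at the origin on the work surface. World frame = base frame: x ahead of the robot, y to its left, z up, the work surface at z = 0. Lengths are in m, angles in degrees, forces in N, time in s.
With the tool pointing down it reaches from about 0.25 to 0.8 m from the base axis. Payload 8.5 kg.
Tool frame: the origin (TCP) lies at the very end of the fingers, on their centre line; the grasp point (between the pads) lies 19 mm behind it; z points along the fingers, y is the direction in which the jaws open and shut (so a half turn about z gives the same grasp; the last joint's range is limited). The gripper opens to 85 mm and grips with 20 to 120 N. Pads are 22 mm wide; open, the fingers measure 114 mm over their backs; the gripper's body (76 mm by 85 mm) begins 54 mm behind the grasp point. The pads swing forward as they close: fully open they stand 13 mm farther back than shut.
Start: joints at [-68.125, 13.648, -0.773, 75.585, 0, 90], TCP at [0.196, -0.487, 0.231] pointing down, gripper open.
Joint ranges: [-152.45, 152.45], [-59.26, 108.67], [-65.41, 83.53], [-104.44, 129.93], [-82.83, 76.93], [-180, 180]. Speed limits (degrees/s): [127.2, 127.2, 159.86, 180, 180, 180].

INTERFACE

Orientations are given as a 3x3 rotation matrix whose columns are the frame's x, y, z axes.
In Python, from cell import sense, camera, camera_params, finish_job, recognise, outline_of gives the robot as it stands.
- The arm moves only by the tool arm_command, never from a script. Its argument "targets" is one flat list of numbers, 5 for each row, row after row: the closure, from 0 (fully open) to 1 (shut), then the shift along the tool's x, y, z in units of 30 mm (1.0 is 30 mm), then the turn about the tool's z in units of 8 degrees (1.0 is 8 degrees). A call has 1 to 12 rows; each row shifts and turns the pose as measured when the row begins, along the tool's axes as they then stand; what a row does not reach is not made up. A row lasts 1/10 s, in which the tool goes at most 50 mm and 8.59 degrees, less where a joint would pass 70% of its speed; a pose out of reach is approached as far as the arm can. A call is refused whole if a number of a shift passes 1 or a number of a turn 1, either way. A call with a gripper value outside its range is refused whole. The fingers move at their own pace and stop on an object; the grip force is fixed at half the most. Time passes only in rows, so rows that do not move let the fingers close. It gives the time, the measured TCP pose, the force and the opening at its end, in the units of the state.
- sense(): the state, without advancing time (a new reading comes with each control period).
- camera(name): name is "side" or "top"; returns (picture, depth): 480x640x3 uint8, red, green, blue; 480x640 float32, m along the optical axis (not along the pixel's ray), 0 where there is no reading.
- camera_params(name): a dict with "mtx" (3x3 intrinsics, pixels), "k1" (the pictures are not rectified: a ray, as slopes to the right and down, at radius r is drawn at 1 + k1 r^2 times it, then the intrinsics apply), "world_from_camera" (4x4, takes a point from camera to world coordinates). Camera axes: x right, y up, looking along -z (the intrinsics and any distortion apply to the point x, -y, -z); pixel columns grow to the right and rows downward; lengths in m; the calibration is good to about 2 mm. A picture is of the moment at which its call begins. camera_params takes no time and is no camera call.
- finish_job(): hands the job in, once; it reports no verdict.
Trained networks look in the newest picture that a camera, given by its name, has taken for a name from the list of things; names that differ only in an ending like _2 or _b are one class to them, and where a whole thing is asked for, a point or a joint stands for the part that bears it (a point fixed in the world has none). Each returns a list of dicts, best first, with "p" (0 to 1); they miss things now and then, are a little off and sometimes report something else, mostly with a low value. They report only what shows in the picture. A call takes as long as a camera call. They do not tell look-alikes from the thing itself.
- recognise(camera, query): "extent" ([left, top, right, bottom] in pixels, round what is visible of it).
- outline_of(camera, query): "pixels" (480x640 bool, what is visible of it) and "extent" ([left, top, right, bottom] in pixels, round what is visible of it).
The state is a dict: "time": time; "qpos": joint angles; "dq": joint speeds; "joint_torque": joint torques, N m; "position": TCP position; "tool_rot": TCP orientation; "wrist_force": force on the tool from outside, world axes, zero at the start; "ft_torque": the same for the moment, N m; "gripper_width": opening from 0.0 (shut) to 1.0 (fully open).
Only numpy, scipy, OpenCV 4.12 (cv2) and the standard library are available. Lean on these libraries where they do the work, as an engineer would, in place of code of your own. Each camera call takes 0.05 s, during which the arm holds its last target.

TASK

Take the T-handled square-socket key out of its wooden stand, lower it into the deep bore of the scanner pillar and feel for the square nut at the bottom without pressing hard, until the socket slips fully over it. Turn the nut clockwise (seen from above) until it bites, then nip it up by about another 20 degrees, 30 at most. Then draw the key out and put it back upright in its stand; leave the spray can, mouse and carved panel where they are.

Things in the scene. Friction and masses are not known exactly. Their poses are not given: they have to be found in the camera images.
- key_bar (a point): Centre of the T-handle of a loose steel socket key (about 0.3 kg, 172 mm long, standing upright). Handle: black plastic bar 90 mm long (x), 16 mm wide (y), 22 mm high (z, up along the key), 150 to 172 mm above the key's lower end. Below it a shaft 13 mm in diameter, then the socket, 39 mm in diameter, 36 mm high.
- key_socket (a point): Centre of the socket's open lower end, on the key's axis, 161 mm below key_bar; same axes. Its square recess, sides along x and y, is 24 mm wide and 27 mm deep. In the stand this point is 10 mm above the table; fully down over the nut it is 18 mm above the table.
- bore_mouth (a point): Centre of the bore's mouth, in the top face of the fixed scanner pillar: an aluminium block 76 x 76 mm, 105 mm high, with dark foot bars and a yellow camera box (top 98 mm up) on its +x side. z up. The bore is vertical, 44 mm in diameter with a 3 mm chamfer; the nut lies at its bottom.
- nut_base (a point): Point on the bore's axis at the nut's underside, on its washer, 87 mm below the mouth; axes of the pillar, not of the nut. Square nut, 22 mm wide, 14 mm high, topped by a round collar (23 mm wide, 3 mm), cone and stud end up to 23 mm that centre the socket. A mismatched socket rests 14 mm up; the nut's angle is not measured: the socket drops over it when turned to match within 5 degrees, every 90 degrees.
- pillar: The same pillar; origin at the centre of its underside on the table, under the bore; axes as bore_mouth.
- clamp (a joint): How far the nut has been turned on after it bit, in rad: 0 at the start; stays where it is left. Turned clockwise the nut first runs easily (0.1 N m) for a hidden 0.25 to 1.05 rad, then bites: the torque climbs to 0.32 N m within a springy 0.1 rad, then this joint grows as the nut is turned, at that torque. It should end near 0.35 (20 degrees).
- stand_mouth (a point): Centre of the mouth of the wooden stand, a fixed light-wood block 85 x 85 mm and 50 mm high with a round hole 47 mm in diameter and 40 mm deep, in which the key stands upright at the start; z up.
- spray: Spray can, 52 mm in diameter, 120 mm high, loose; origin at the centre of its underside. Leave alone.
- mouse: Black computer mouse 100 x 60 mm, 32 mm high, loose; origin at the centre of its underside. Leave alone.
- panel: Carved wooden panel 130 x 500 mm, 20 mm thick, lying loose on the desk; origin at the centre of its underside. Leave alone.
There are look-alikes about, which are no part of the job. Of the things that look like the part that bears stand_mouth, the larger one is meant. Of the things that look like the part that bears key_bar, the smaller one is meant.

How it is judged (in metres and radians):
On the way, in this order (a step that is already met when the one before it is completed fails the run):
1. the key's socket is fully down over the nut at the bottom of the bore (z of key_socket in the frame of pillar below 0.023 m and horizontal distance between key_socket and bore_mouth below 0.005 m), for 0.1 s.
2. the nut has been tightened with the key: turned on by more than 9 degrees after it bit (value of joint clamp above 0.15 rad and z of key_socket in the frame of pillar below 0.03 m), for 0.1 s.
At the end, for the whole second after the job is handed in: The nut is turned 0.15 to 0.54 rad (about 9 to 31 degrees) past the point where it bites, and the key stands at rest in its stand: socket within 10 mm of the hole's axis and at most 6 mm off its floor, tilted less than 0.15 rad (value of joint clamp between 0.15 and 0.54 rad and horizontal distance between key_socket and stand_mouth below 0.01 m and z of key_socket in the frame of stand_mouth below -0.034 m and angle between key_bar's own z axis and vertical below 0.15 rad and linear speed of key below 0.02 m/s); the robot touches nothing.
It fails at once if the nut is overtightened (more than 0.54 rad past biting) (value of joint clamp above 0.54 rad).
It fails at once if the key is pressed hard against the pillar or nut (over 60 N, all their contact forces added up) (contact force between key and pillar above 60 N).
It fails at once if the spray can is moved by more than 30 mm (distance of spray from where it was at the start of the episode above 0.03 m).
It fails at once if the mouse is moved by more than 30 mm (distance of mouse from where it was at the start of the episode above 0.03 m).
It fails at once if the carved panel is moved by more than 30 mm (distance of panel from where it was at the start of the episode above 0.03 m).
It also fails if it takes over 72 s, if anything falls off the work surface, if the arm or the gripper's body presses on something with over 40 N, if the wrist force passes 120 N, or if a joint passes its speed limit or range.

## Working session

There is one attempt and no reset: what is moved stays moved. The work goes in short steps, Python scripts to look and compute and a tool call to move; the robot and the scene stay as the last step left them, time stands still between calls to the robot, and variables do not carry over. Pictures are saved under pics/ and viewed, and the job is handed in when it is done.

Besides the shell and the picture viewer there is one more tool, called after "Request:" as a command line: name --argument value ..., lists and objects as JSON in quotes. arm_command: Moves the arm, as the interface text tells. Its arguments: {"type":"object","properties":{"targets":{"type":"array","items":{"type":"number"}}},"required":["targets"]}

```bash
ls; mkdir -p pics
python3 - <<'E'
from cell import *
import cv2,numpy as np
for c in ["side","top"]:
    im,d=camera(c); cv2.imwrite(f"pics/{c}0.png",im[:,:,::-1]); np.savez(f"{c}0.npz",im=im,d=d)
    p=camera_params(c); print(c,p)
print(sense())
E
```

```text
pics
side {'mtx': array([[498.94392658,   0.        , 321.04264805],
       [  0.        , 498.94392658, 241.9794589 ],
       [  0.        ,   0.        ,   1.        ]]), 'k1': -0.04662832810410001, 'world_from_camera': array([[-0.80618412,  0.33736899, -0.48605486,  0.15831244],
       [-0.59126113, -0.42903674,  0.68288927,  0.6464096 ],
       [ 0.02185027,  0.83791983,  0.54535578,  0.62245274],
       [ 0.        ,  0.        ,  0.        ,  1.        ]])}
top {'mtx': array([[467.6911756 ,   0.        , 320.40556817],
       [  0.        , 467.6911756 , 241.79012238],
       [  0.        ,   0.        ,   1.        ]]), 'k1': 0.032511932932706024, 'world_from_camera': array([[ 2.83373209e-02,  9.83498017e-01, -1.78685888e-01,
         4.39955134e-01],
       [-9.99584900e-01,  2.88101540e-02,  5.13257375e-05,
         6.43189391e-02],
       [ 5.19844669e-03,  1.78610261e-01,  9.83906170e-01,
         9.64489915e-01],
       [ 0.00000000e+00,  0.00000000e+00,  0.00000000e+00,
         1.00000000e+00]])}
{'time': 0.1, 'qpos': array([-6.81261298e+01,  1.36789219e+01, -8.11037694e-01,  7.55850676e+01,
       -2.68193625e-03,  8.99996345e+01]), 'dq': array([-0.02179964,  0.02162029,  0.1288739 ,  0.06086532,  0.00623706,
       -0.02631819]), 'joint_torque': array([-1.01855096e-04, -5.39719498e+01,  3.46998525e+01,  1.33669301e-02,
        1.16522753e-05, -1.32408559e-05]), 'position': array([ 0.19544544, -0.48686577,  0.23073638]), 'tool_rot': array([[ 9.28003858e-01,  3.72570204e-01, -5.31301727e-04],
       [ 3.72570580e-01, -9.28003086e-01,  1.19775928e-03],
       [-4.68002234e-05, -1.30947262e-03, -9.99999142e-01]]), 'wrist_force': array([ 0.59613657, -1.03733868, -0.31083343]), 'ft_torque': array([0.00708235, 0.01025037, 0.02383727]), 'gripper_width': 1.0023262148000154}
```

View pics/side0.png

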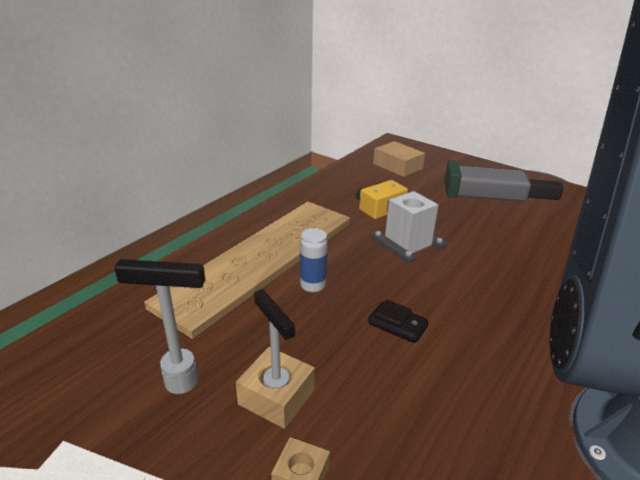

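View pics/top0.png

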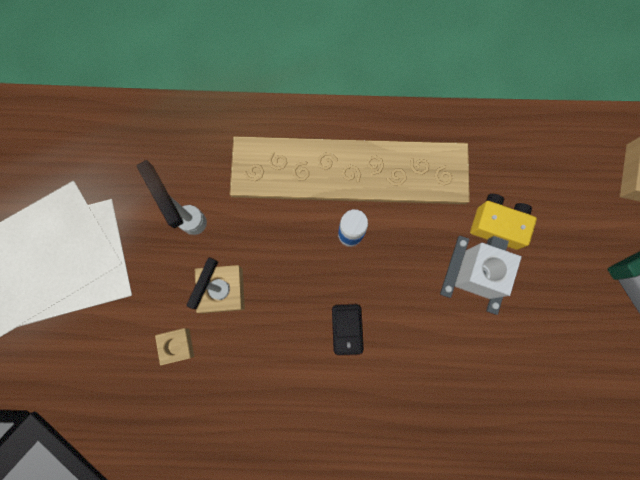

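The wanted key stands in the larger stand: side picture around (277,378), top around (218,290). The pillar bore is at top (493,269) and side (413,202). The look-alikes are the taller key at top (190,220) and the small block at top (173,347). Next I'll measure.

```bash
cat > h.py <<'E'
import numpy as np,cv2
from cell import *
def cloud(c,d):
    p=camera_params(c);K=p["mtx"];k=p["k1"]
    v,u=np.mgrid[0:480,0:640].astype(float)
    x=(u-K[0,2])/K[0,0];y=(v-K[1,2])/K[1,1]
    a,b=x.copy(),y.copy()
    for _ in range(10):
        s=1+k*(a*a+b*b);a=x/s;b=y/s
    P=np.stack([a*d,-b*d,-d,np.ones_like(d)],-1)
    W=P@p["world_from_camera"].T
    W=W[...,:3];W[d<=0]=np.nan
    return W
def proj(c,X):
    p=camera_params(c);K=p["mtx"];k=p["k1"]
    Xc=np.linalg.inv(p["world_from_camera"])@np.r_[X,1]
    a=Xc[0]/-Xc[2];b=-Xc[1]/-Xc[2];s=1+k*(a*a+b*b)
    return np.array([K[0,0]*a*s+K[0,2],K[1,1]*b*s+K[1,2]])
E
python3 - <<'E'
from h import *
for c in ["side","top"]:
    im,d=camera(c);np.savez(f"{c}1.npz",im=im,d=d);W=cloud(c,d)
    print(c,"table z", np.nanmedian(W[300:320,430:470 if c=='side' else 450,2]), (d>0).mean())
    for q in ["key_bar","bore_mouth","stand_mouth","pillar","nut_base"]:
        try: r=outline_of(c,q)
        except Exception as e: print(q,e);continue
        for i,o in enumerate(r[:4]):
            m=o["pixels"];P=W[m];P=P[~np.isnan(P[:,0])]
            print(q,round(o["p"],2),np.round(o["extent"]),m.sum(),np.round(np.median(P,0),4) if len(P) else None, np.round(P.max(0),3) if len(P) else None)
            np.save(f"m_{c}_{q}_{i}.npy",m)
E
```

```text
side table z -1.8506488186187386e-05 0.99595703125
key_bar 0.82 [252. 292. 294. 390.] 1721 [0.5023 0.2687 0.1643] [0.703 0.289 0.184]
key_bar 0.61 [113. 258. 206. 395.] 4309 [0.6413 0.339  0.1967] [1.955 0.373 0.231]
bore_mouth 0.85 [353. 183. 444. 261.] 4108 [ 0.5672 -0.2384  0.0712] [ 0.781 -0.18   0.107]
stand_mouth 0.96 [236. 350. 315. 429.] 3666 [0.4914 0.2844 0.0475] [0.588 0.312 0.092]
stand_mouth 0.69 [268. 441. 329. 478.] 1800 [0.3996 0.3398 0.033 ] [0.429 0.383 0.037]
pillar 0.59 [356. 183. 448. 260.] 3965 [ 0.5668 -0.2376  0.0719] [ 0.705 -0.18   0.107]
nut_base 0.56 [356. 180. 449. 261.] 4298 [ 0.5682 -0.239   0.0682] [ 0.791 -0.18   0.107]
top table z -0.0006055164577649652 0.996123046875
key_bar 0.9 [187. 256. 231. 308.] 1006 [0.5056 0.2583 0.1777] [0.551 0.33  0.185]
key_bar 0.64 [136. 159. 209. 234.] 1786 [0.6447 0.3246 0.2236] [0.747 0.451 0.232]
bore_mouth 0.73 [443. 194. 536. 316.] 5975 [ 0.5871 -0.2647  0.093 ] [ 0.706 -0.183  0.109]
stand_mouth 0.98 [197. 266. 243. 316.] 1277 [0.4998 0.2435 0.0485] [0.558 0.307 0.162]
stand_mouth 0.63 [156. 324. 195. 365.] 1050 [0.3948 0.3451 0.0316] [0.429 0.385 0.038]
pillar 0.65 [440. 192. 536. 317.] 6198 [ 0.5877 -0.2647  0.0909] [ 0.714 -0.182  0.109]
nut_base 0.71 [443. 191. 536. 314.] 5986 [ 0.5874 -0.2649  0.0929] [ 0.728 -0.183  0.109]
```

```bash
python3 - <<'E'
from h import *
for c in ["side","top"]:
    d=np.load(f"{c}1.npz")["d"];W=cloud(c,d)
    def roi(z0,z1,x,y,r):
        m=(W[...,2]>z0)&(W[...,2]<z1)&(np.hypot(W[...,0]-x,W[...,1]-y)<r); return m
    def rect(m,n):
        P=W[m]; 
        (cx,cy),(w,h),a=cv2.minAreaRect((P[:,:2]*1000).astype(np.float32))
        print(c,n,len(P),"ctr",round(cx,1),round(cy,1),"size",round(w,1),round(h,1),"ang",round(a,1),"z",np.round(np.percentile(P[:,2],[5,50,95]),4))
    rect(roi(.155,.2,.505,.262,.07),"bar all")
    m=roi(.178,.19,.505,.262,.07); rect(m,"bar top")
    rect(roi(.045,.054,.495,.265,.075),"stand top")
    rect(roi(.101,.109,.545,-.27,.08),"pillar top")
    # hole: pillar top mask, contour
    for nm,m in (("pil",roi(.1035,.110,.545,-.27,.08)),("stand",roi(.046,.054,.495,.265,.075))):
        mm=m.astype(np.uint8)
        cs,h=cv2.findContours(mm,cv2.RETR_CCOMP,cv2.CHAIN_APPROX_NONE)
        for i,k in enumerate(cs):
            if h[0][i][3]>=0 and len(k)>15:
                uv=k[:,0,:]; P=W[uv[:,1],uv[:,0]]
                A=np.c_[2*P[:,:2],np.ones(len(P))];s=np.linalg.lstsq(A,(P[:,:2]**2).sum(1),rcond=None)[0]
                print(c,nm,"hole",len(k),np.round(s[:2],4),"r",round(float(np.sqrt(s[2]+s[0]**2+s[1]**2)),4))
    # shaft
    P=W[roi(.07,.145,.5,.26,.03)]
    for z in (.08,.1,.12,.14):
        Q=P[abs(P[:,2]-z)<.01]
        if len(Q): print(c,"shaft",z,len(Q),np.round(np.median(Q,0),4))
E
python3 - <<'E'
import cv2,numpy as np
a=cv2.imread('pics/side0.png');b=cv2.imread('pics/top0.png')
x=[cv2.resize(a[270:440,200:360],None,fx=2.4,fy=2.4),cv2.resize(b[240:330,170:260],(400,400)),]
x=[cv2.resize(i,(390,400)) for i in x]
cv2.imwrite('pics/z1.png',np.hstack(x))
E
```

```text
side bar all 895 ctr 506.4 264.2 size 17.0 91.5 ang 69.9 z [0.1644 0.1809 0.1832]
side bar top 562 ctr 506.6 264.1 size 17.0 91.0 ang 69.9 z [0.1791 0.1819 0.1834]
side stand top 2239 ctr 507.6 264.5 size 86.9 88.7 ang 6.5 z [0.0458 0.0496 0.0514]
side pillar top 482 ctr 556.8 -257.0 size 81.8 79.6 ang 71.5 z [0.1017 0.1039 0.1055]
side shaft 0.08 89 [0.503  0.268  0.0796]
side shaft 0.1 89 [0.5032 0.2681 0.1002]
side shaft 0.12 95 [0.5025 0.2678 0.1208]
side shaft 0.14 70 [0.5028 0.2681 0.1368]
top bar all 642 ctr 507.2 261.9 size 17.4 91.5 ang 68.5 z [0.166  0.1803 0.1829]
top bar top 496 ctr 507.3 261.9 size 16.7 90.6 ang 69.0 z [0.1786 0.1807 0.183 ]
top stand top 1209 ctr 509.2 261.6 size 85.4 84.7 ang 6.2 z [0.0457 0.0487 0.0515]
top pillar top 1302 ctr 556.1 -259.0 size 78.4 78.3 ang 71.1 z [0.102  0.1044 0.107 ]
top pil hole 17 [ 0.5237 -0.28  ] r 0.0045
top pil hole 104 [ 0.557  -0.2589] r 0.0249
top shaft 0.08 15 [0.5061 0.2565 0.0793]
top shaft 0.1 17 [0.5061 0.256  0.0962]
top shaft 0.12 20 [0.5065 0.2565 0.1199]
top shaft 0.14 15 [0.5058 0.2564 0.1361]
```

View pics/z1.png

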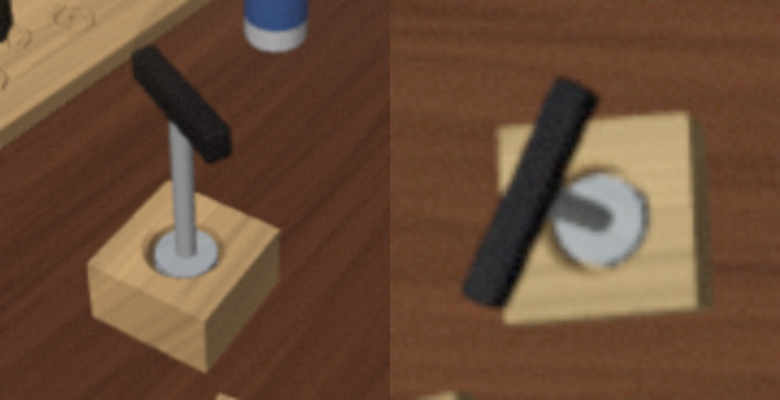

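Request:
arm_command --targets '[0, 0, 0, -1, 1, 0, 0, 0, -1, 1]'

```text
time: 0.9
position: [0.1948, -0.4852, 0.289]
tool_rot: [[0.995, 0.096, -0.003], [0.096, -0.995, 0.007], [-0.002, -0.007, -1.0]]
wrist_force: [-0.4, -1.4, -0.4]
gripper_width: 0.999
```

```bash
cat >> h.py <<'E'
def st():
    s=sense();R=s["tool_rot"];print("t",round(s["time"],2),"p",np.round(s["position"],4),"yaw",round(np.degrees(np.arctan2(R[1,0],R[0,0])),2),"tilt",np.round(R[:2,2],4),"q",np.round(s["qpos"],1),"F",np.round(s["wrist_force"],1),"T",np.round(s["ft_torque"],2),"w",round(s["gripper_width"],3));return s
def to(X):
    s=st();d=s["tool_rot"].T@(np.array(X)-s["position"]);print("shift units",np.round(d/0.03,2))
E
python3 -c "
from h import *;st()"
```

```text
t 0.9 p [ 0.1948 -0.4852  0.289 ] yaw 5.52 tilt [-0.0029  0.0071] q [-68.1  13.1   6.9  84.2  -0.  106.4] F [-0.4 -1.4 -0.4] T [-0.02 -0.03 -0.03] w 0.999
```

Request:
arm_command --targets '[0, 0, 0, 0, -1, 0, 0, 0, 0, -1, 0, 0, 0, 0, -1, 0, 0, 0, 0, -1, 0, 0, 0, 0, -1, 0, 0, 0, 0, -1, 0, 0, 0, 0, -1, 0, 0, 0, 0, -1, 0, 0, 0, 0, -1, 0, 0, 0, 0, -1]'

```text
time: 1.9
position: [0.1955, -0.487, 0.294]
tool_rot: [[0.038, 0.999, 0.0], [0.999, -0.038, -0.0], [-0.0, 0.0, -1.0]]
wrist_force: [-0.3, -0.4, -0.6]
gripper_width: 1.001
```

Request:
arm_command --targets '[0, 0, 0, 0, -1, 0, 0, 0, 0, -1, 0, 0, 0, 0, -1, 0, 0, 0, 0, -1, 0, 0, 0, 0, -1, 0, 0, 0, 0, -1, 0, 0, 0, 0, -1, 0, 0, 0, 0, -1, 0, 0, 0, 0, -1, 0, 0, 0, 0, -0.5]'

```text
time: 2.9
position: [0.1955, -0.4869, 0.2942]
tool_rot: [[-0.975, 0.221, 0.0], [0.221, 0.975, -0.001], [-0.0, -0.0, -1.0]]
wrist_force: [-0.6, -0.2, 0.6]
gripper_width: 0.998
```

```bash
python3 -c "
from h import *;to([.507,.263,.26])
W=cloud('side',np.load('side1.npz')['d']);m=(W[...,2]>.2)&(np.hypot(W[...,0]-.645,W[...,1]-.33)<.12)
P=W[m];print(cv2.boxPoints(cv2.minAreaRect((P[:,:2]*1000).astype(np.float32))))"
```

```text
t 2.9 p [ 0.1955 -0.4869  0.2942] yaw 167.26 tilt [ 0.0002 -0.0005] q [-68.1  12.9   7.4  84.4  -0.  -55.4] F [-0.6 -0.2  0.6] T [-0.03  0.   -0.02] w 0.998
shift units [-4.62 26.67  1.13]
[[590.2287  312.3556 ]
 [603.47577 291.3189 ]
 [705.07086 355.29468]
 [691.8238  376.33136]]
```

Request:
arm_command --targets '[0, -0.17, 1, 0, 0, 0, -0.17, 1, 0, 0, 0, -0.17, 1, 0, 0, 0, -0.17, 1, 0, 0, 0, -0.17, 1, 0, 0, 0, -0.17, 1, 0, 0, 0, -0.17, 1, 0, 0, 0, -0.17, 1, 0, 0, 0, -0.17, 1, 0, 0, 0, -0.17, 1, 0, 0, 0, -0.17, 1, 0, 0, 0, -0.17, 1, 0, 0]'

```text
time: 4.1
position: [0.337, -0.1397, 0.2937]
tool_rot: [[-0.975, 0.224, 0.003], [0.224, 0.975, -0.003], [-0.004, -0.002, -1.0]]
wrist_force: [0.5, -1.2, -0.2]
gripper_width: 0.998
```

Request:
arm_command --targets '[0, -0.17, 1, 0, 0, 0, -0.17, 1, 0, 0, 0, -0.17, 1, 0, 0, 0, -0.17, 1, 0, 0, 0, -0.17, 1, 0, 0, 0, -0.17, 1, 0, 0, 0, -0.17, 1, 0, 0, 0, -0.17, 1, 0, 0, 0, -0.17, 1, 0, 0, 0, -0.17, 1, 0, 0, 0, -0.17, 1, 0, 0, 0, -0.17, 1, 0, 0]'

```text
time: 5.3
position: [0.4808, 0.2136, 0.2956]
tool_rot: [[-0.975, 0.223, 0.009], [0.223, 0.975, -0.003], [-0.01, -0.001, -1.0]]
wrist_force: [0.5, 0.1, 0.5]
gripper_width: 1.0
```

```bash
python3 -c "
from h import *;to([.507,.263,.26])"
```

```text
t 5.3 p [0.4808 0.2136 0.2956] yaw 167.13 tilt [ 0.0093 -0.0028] q [24.2 12.7  7.3 84.2 -0.4 37. ] F [0.5 0.1 0.5] T [-0.04 -0.04 -0.04] w 1.0
shift units [-0.47  1.8   1.19]
```

Request:
arm_command --targets '[0, -0.25, 0.9, 0.4, 0, 0, -0.2, 0.7, 0.4, 0.85, 0, 0, 0, 0.2, 0, 0, 0, 0, 0, 0]'

```text
time: 5.7
position: [0.5065, 0.2629, 0.2637]
tool_rot: [[-0.942, 0.335, 0.009], [0.335, 0.942, -0.003], [-0.01, 0.001, -1.0]]
wrist_force: [-0.6, -0.3, 0.0]
gripper_width: 1.0
```

Run:
```python
from h import *
to([.507,.263,.152])
for c in ["side","top"]:
    im,d=camera(c);cv2.imwrite(f"pics/{c}2.png",im[:,:,::-1])
a=cv2.imread('pics/side2.png');b=cv2.imread('pics/top2.png')
cv2.imwrite('pics/z2.png',np.hstack([cv2.resize(a[180:430,160:410],(400,400)),cv2.resize(b[190:340,130:280],(400,400))]))
```

```text
t 5.7 p [0.5065 0.2629 0.2637] yaw 160.42 tilt [ 0.0094 -0.0025] q [27.6 17.5  9.3 81.4 -0.4 47.2] F [-0.6 -0.3  0. ] T [-0.04  0.05 -0.1 ] w 1.0
shift units [0.02 0.01 3.72]
```

View pics/z2.png

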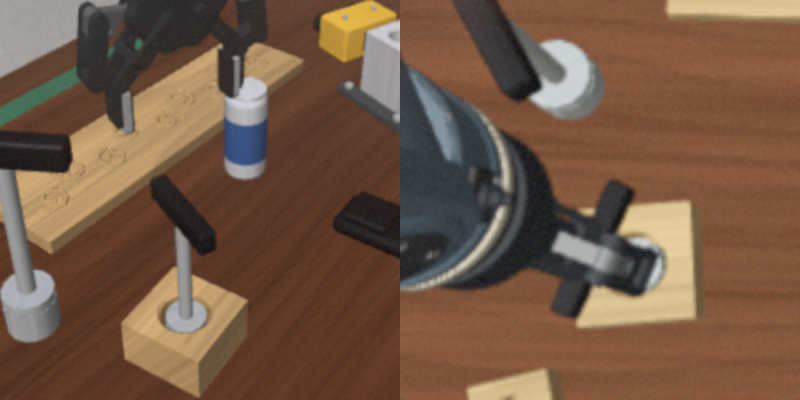

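Request:
arm_command --targets '[0, 0, 0, 1, 0, 0, 0, 0, 1, 0, 0, 0, 0, 1, 0, 0, 0, 0, 0.7, 0, 0, 0, 0, 0, 0]'

```text
time: 6.3
position: [0.509, 0.2589, 0.1566]
tool_rot: [[-0.942, 0.335, 0.019], [0.335, 0.942, 0.002], [-0.017, 0.008, -1.0]]
wrist_force: [-0.5, 0.0, -0.1]
gripper_width: 0.996
```

```bash
python3 -c "
from h import *;to([.507,.263,.152])"
```

```text
t 6.3 p [0.509  0.2589 0.1566] yaw 160.44 tilt [0.019  0.0019] q [27.2 19.3 -3.9 65.8 -0.4 46.7] F [-0.5  0.  -0.1] T [-0.03  0.06 -0.01] w 0.996
shift units [0.11 0.11 0.15]
```

Request:
arm_command --targets '[0, 0.1, 0.12, 0.15, 0, 0, 0, 0, 0, 0]'

```text
time: 6.5
position: [0.508, 0.2628, 0.1545]
tool_rot: [[-0.942, 0.335, 0.021], [0.335, 0.942, 0.003], [-0.019, 0.01, -1.0]]
wrist_force: [-0.2, 0.6, -0.1]
gripper_width: 1.0
```

```bash
python3 -c "
from h import *;to([.507,.263,.152])"
```

```text
t 6.5 p [0.508  0.2628 0.1545] yaw 160.41 tilt [0.0213 0.0031] q [27.6 19.3 -4.2 65.3 -0.4 47.2] F [-0.2  0.6 -0.1] T [-0.02  0.05 -0.  ] w 1.0
shift units [ 0.04 -0.01  0.08]
```

Request:
arm_command --targets '[0, 0, 0, 0.15, 0, 0.5, 0, 0, 0, 0, 0.8, 0, 0, 0, 0, 1, 0, 0, 0, 0, 1, 0, 0, 0, 0, 1, 0, 0, 0, 0, 1, 0, 0, 0, 0, 1, 0, 0, 0, 0]'

```text
time: 7.3
position: [0.5098, 0.2637, 0.1534]
tool_rot: [[-0.942, 0.334, 0.027], [0.334, 0.942, 0.005], [-0.023, 0.014, -1.0]]
wrist_force: [0.2, -0.6, -0.3]
gripper_width: 0.176
```

```bash
python3 -c "
from h import *;to([.507,.263,.152])"
```

```text
t 7.3 p [0.5098 0.2637 0.1534] yaw 160.46 tilt [0.0265 0.0054] q [27.6 19.3 -4.4 64.8 -0.4 47.1] F [ 0.2 -0.6 -0.3] T [-0.09 -0.01  0.02] w 0.176
shift units [ 0.08 -0.05  0.05]
```

Request:
arm_command --targets '[1, 0, 0, -0.3, 0, 1, 0, 0, -0.5, 0, 1, 0, 0, 0, 0]'

```text
time: 7.6
position: [0.5084, 0.2633, 0.178]
tool_rot: [[-0.942, 0.334, 0.024], [0.334, 0.942, 0.004], [-0.021, 0.012, -1.0]]
wrist_force: [0.3, 0.1, -2.4]
gripper_width: 0.178
```

```bash
python3 -c "
from h import *;st()"
```

```text
t 7.6 p [0.5084 0.2633 0.178 ] yaw 160.45 tilt [0.0244 0.0044] q [27.6 18.5 -1.8 68.3 -0.4 47.1] F [ 0.3  0.1 -2.4] T [0.05 0.   0.03] w 0.178
```

Request:
arm_command --targets '[1, 0, 0, -0.9, 0, 1, 0, 0, -0.9, 0, 1, 0, 0, -0.9, 0, 1, 0, 0, -0.9, 0, 1, 0, 0, -0.8, 0, 1, 0, 0, 0, 0]'

```text
time: 8.2
position: [0.504, 0.2622, 0.3119]
tool_rot: [[-0.942, 0.334, 0.02], [0.334, 0.942, 0.002], [-0.018, 0.009, -1.0]]
wrist_force: [0.3, 0.4, -2.1]
gripper_width: 0.174
```

Run:
```python
from h import *
to([.557,-.2585,.315])
for c in ["side","top"]:
    im,d=camera(c);cv2.imwrite(f"pics/{c}3.png",im[:,:,::-1])
a=cv2.imread('pics/side3.png');b=cv2.imread('pics/top3.png')
cv2.imwrite('pics/z3.png',np.hstack([cv2.resize(a[100:430,110:440],(400,400)),cv2.resize(b[190:340,130:280],(400,400))]))
```

```text
t 8.2 p [0.504  0.2622 0.3119] yaw 160.47 tilt [0.02   0.0023] q [27.7 16.5 14.9 87.3 -0.4 47.2] F [ 0.3  0.4 -2.1] T [ 0.05 -0.06  0.05] w 0.174
shift units [ -7.47 -15.76  -0.11]
```

View pics/z3.png

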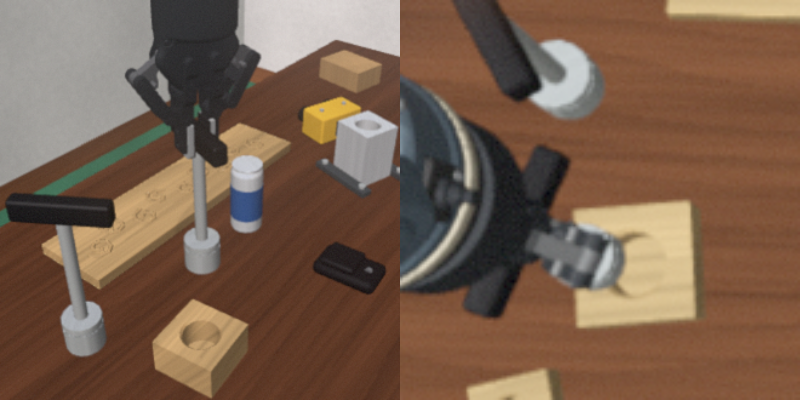

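The key is out of the stand and hangs upright below the gripper. The stand hole is now free, at about (277,371) in the full side picture. Next I'll measure the hole and the key's pose relative to the TCP.

```bash
cat >> h.py <<'E'
def circ(P):
    A=np.c_[2*P,np.ones(len(P))];s=np.linalg.lstsq(A,(P**2).sum(1),rcond=None)[0]
    return np.r_[s[:2],np.sqrt(s[2]+s[0]**2+s[1]**2)]
from scipy.optimize import least_squares
def cyl(P,r):
    # axis: point at mean z, slopes; radius known
    z0=P[:,2].mean()
    f=lambda a:(lambda dx,dy:np.hypot(dx,dy)-r)(P[:,0]-a[0]-a[2]*(P[:,2]-z0),P[:,1]-a[1]-a[3]*(P[:,2]-z0))
    s=least_squares(f,[*(P[:,:2].mean(0)+0.003*np.array([-1,0])),0,0],loss="soft_l1",f_scale=.001)
    return s.x,z0,np.sqrt((f(s.x)**2).mean())
E
python3 - <<'E'
from h import *
s=st();x,y,z=s["position"]
for c in ["side","top"]:
    im,d=camera(c);W=cloud(c,d)
    cv2.imwrite(f"pics/{c}4.png",im[:,:,::-1])
    near=np.hypot(W[...,0]-x,W[...,1]-y)<.05
    P=W[near&(W[...,2]>.12)&(W[...,2]<.30)]
    print(c,len(P),"zmin",np.sort(P[:,2])[:8].round(4) if len(P) else 0)
    for nm,lo,hi,r in(("socket",.175,.203,.0195),("shaft",.215,.285,.0065)):
        Q=P[(P[:,2]>lo)&(P[:,2]<hi)]
        if len(Q)>30:
            a,z0,e=cyl(Q,r);print(c,nm,len(Q),a.round(4),round(z0,3),"rms",round(e,4))
    m=(W[...,2]>.046)&(W[...,2]<.054)&(np.hypot(W[...,0]-.508,W[...,1]-.263)<.075)
    cs,h=cv2.findContours(m.astype(np.uint8),cv2.RETR_CCOMP,cv2.CHAIN_APPROX_NONE)
    for i,k in enumerate(cs):
        if h[0][i][3]>=0 and len(k)>30:
            uv=k[:,0,:];Q=W[uv[:,1],uv[:,0]];print(c,"hole",circ(Q[:,:2]).round(4))
E
```

```text
t 8.3 p [0.5031 0.2617 0.3086] yaw 160.47 tilt [0.0159 0.0001] q [27.7 16.6 14.6 87.1 -0.4 47.2] F [ 0.3 -0.3 -3.3] T [-0.    0.05  0.  ] w 0.18
side 1559 zmin [0.1646 0.1653 0.1657 0.166  0.1662 0.1662 0.1664 0.1664]
side socket 763 [ 0.5004  0.2616  0.0732 -0.0751] 0.194 rms 0.0041
side shaft 458 [0.4927 0.2706 0.0138 0.0136] 0.251 rms 0.0022
side hole [0.5067 0.2649 0.0246]
top 188 zmin [0.1618 0.1631 0.164  0.1643 0.1644 0.1645 0.1645 0.1646]
top socket 151 [ 0.5004  0.2617 -0.0067  0.1032] 0.193 rms 0.0014
```

```bash
cat >> h.py <<'E'
def cyl(P,r,c):
    C=camera_params(c)["world_from_camera"][:2,3];m=np.median(P[:,:2],0);n=(m-C)/np.linalg.norm(m-C)
    z0=P[:,2].mean()
    f=lambda a:np.hypot(P[:,0]-a[0]-a[2]*(P[:,2]-z0),P[:,1]-a[1]-a[3]*(P[:,2]-z0))-r
    s=least_squares(f,[*(m+r*n),0,0],loss="soft_l1",f_scale=.001)
    return s.x,z0,np.median(abs(f(s.x)))
def key(tag,zb=None):
    s=st();x,y,z=s["position"]
    for c in ["side","top"]:
        im,d=camera(c);W=cloud(c,d);cv2.imwrite(f"pics/{c}{tag}.png",im[:,:,::-1])
        near=np.hypot(W[...,0]-x,W[...,1]-y)<.035
        b=z-.142
        for nm,lo,hi,r in(("socket",b+.005,b+.031,.0195),("shaft",b+.042,b+.125,.0065)):
            Q=W[near&(W[...,2]>lo)&(W[...,2]<hi)]
            if len(Q)>40:
                a,z0,e=cyl(Q,r,c);print(c,nm,len(Q),a.round(4),"at z",round(z0,3),"med",round(e,4),"rel TCP",(a[:2]-[x,y]).round(4))
E
python3 - <<'E'
from h import *
key(5)
E
```

```text
t 8.4 p [0.5026 0.2614 0.3075] yaw 160.47 tilt [ 0.0138 -0.001 ] q [27.7 16.7 14.5 87.1 -0.4 47.2] F [-0.5 -0.5 -2.6] T [-0.03 -0.01  0.02] w 0.173
side socket 447 [ 0.4989  0.2618  0.0144 -0.0117] at z 0.184 med 0.0004 rel TCP [-0.0037  0.0005]
side shaft 549 [0.4996 0.2621 0.0108 0.0036] at z 0.251 med 0.0005 rel TCP [-0.003   0.0007]
top socket 95 [0.5001 0.2606 0.0072 0.0167] at z 0.183 med 0.0001 rel TCP [-0.0025 -0.0007]
```

Request:
arm_command --targets '[1, -0.2, -0.4, -0.2, 0, 1, -0.42, -0.87, 0, 0, 1, -0.42, -0.87, 0, 0, 1, -0.42, -0.87, 0, 0, 1, -0.42, -0.87, 0, 0, 1, -0.42, -0.87, 0, 0, 1, -0.42, -0.87, 0, 0, 1, -0.42, -0.87, 0, 0, 1, -0.42, -0.87, 0, 0]'

```text
time: 9.4
position: [0.5276, 0.0063, 0.3111]
tool_rot: [[-0.944, 0.329, 0.006], [0.329, 0.944, -0.004], [-0.007, -0.002, -1.0]]
wrist_force: [-0.2, 0.6, -2.2]
gripper_width: 0.178
```

Run:
```python
from h import *
to([.560,-.2583,.30])
```

```text
t 9.4 p [0.5276 0.0063 0.3111] yaw 160.76 tilt [ 0.0062 -0.0045] q [ 0.8 12.9  9.8 86.6 -0.3 20.1] F [-0.2  0.6 -2.2] T [-0.01 -0.04 -0.04] w 0.178
shift units [-3.92 -7.97  0.41]
```

Request:
arm_command --targets '[1, -0.43, -0.87, 0, -1, 1, -0.31, -0.92, 0, -1, 1, -0.19, -0.95, 0, -1, 1, -0.05, -0.95, 0, 0, 1, -0.05, -0.95, 0, 0, 1, -0.05, -0.95, 0, 0, 1, -0.05, -0.95, 0, 0, 1, -0.05, -0.95, 0, 0, 1, 0, -0.5, 0, 0, 1, 0, 0, 0, 0]'

```text
time: 10.4
position: [0.5565, -0.2562, 0.3097]
tool_rot: [[-0.996, -0.094, -0.001], [-0.094, 0.996, -0.005], [0.001, -0.005, -1.0]]
wrist_force: [0.2, 1.1, -2.0]
gripper_width: 0.176
```

Run:
```python
from h import *
to([.560,-.2583,.30])
key(6)
a=cv2.imread('pics/side6.png');b=cv2.imread('pics/top6.png')
cv2.imwrite('pics/z6.png',np.hstack([cv2.resize(a[80:280,310:510],(400,400)),cv2.resize(b[190:340,420:570],(400,400))]))
```

```text
t 10.4 p [ 0.5565 -0.2562  0.3097] yaw -174.61 tilt [-0.0007 -0.0049] q [-24.6  22.2  22.9  90.7  -0.3 -30. ] F [ 0.2  1.1 -2. ] T [ 0.02  0.01 -0.01] w 0.176
shift units [-0.11 -0.08  0.32]
t 10.4 p [ 0.5565 -0.2562  0.3097] yaw -174.61 tilt [-0.0007 -0.0049] q [-24.6  22.2  22.9  90.7  -0.3 -30. ] F [ 0.2  1.1 -2. ] T [ 0.02  0.01 -0.01] w 0.176
side socket 219 [ 0.5531 -0.2572  0.031   0.0274] at z 0.186 med 0.0008 rel TCP [-0.0034 -0.0009]
side shaft 253 [ 0.5544 -0.2563  0.0145  0.0133] at z 0.252 med 0.0008 rel TCP [-0.0021 -0.    ]
top socket 147 [ 0.5527 -0.2586  0.0166  0.0153] at z 0.187 med 0.0003 rel TCP [-0.0038 -0.0024]
top shaft 182 [ 0.5539 -0.2566  0.0221  0.0296] at z 0.25 med 0.0002 rel TCP [-0.0026 -0.0004]
```

View pics/z6.png

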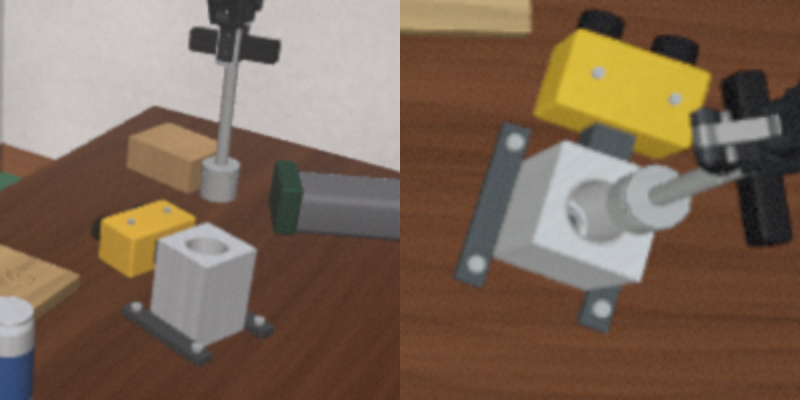

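Request:
arm_command --targets '[1, -0.13, 0, 0.5, 0, 1, 0, 0, 0.6, 0, 1, 0, 0, 0.5, 0, 1, 0, 0, 0, 0]'

```text
time: 10.9
position: [0.5601, -0.2494, 0.2621]
tool_rot: [[-0.995, -0.1, 0.001], [-0.1, 0.995, -0.003], [-0.001, -0.004, -1.0]]
wrist_force: [0.0, 0.7, -3.5]
gripper_width: 0.178
```

Run:
```python
from h import *
key(7)
a=cv2.imread('pics/side7.png');b=cv2.imread('pics/top7.png')
cv2.imwrite('pics/z7.png',np.hstack([cv2.resize(a[100:280,330:510],(400,400)),cv2.resize(b[190:340,420:570],(400,400))]))
```

```text
t 10.9 p [ 0.5601 -0.2494  0.2621] yaw -174.28 tilt [ 0.0009 -0.0034] q [-23.9  22.1  16.   83.7  -0.2 -29.6] F [ 0.   0.7 -3.5] T [ 0.08 -0.01  0.  ] w 0.178
side socket 203 [ 0.5569 -0.2497  0.0462  0.0083] at z 0.138 med 0.0007 rel TCP [-0.0032 -0.0003]
side shaft 234 [ 0.5581 -0.2487  0.0133 -0.0025] at z 0.205 med 0.0009 rel TCP [-0.002   0.0006]
top socket 118 [ 0.5572 -0.253   0.016   0.0216] at z 0.139 med 0.0003 rel TCP [-0.0029 -0.0037]
top shaft 144 [ 0.5583 -0.2513  0.015   0.0202] at z 0.2 med 0.0002 rel TCP [-0.0018 -0.002 ]
```

View pics/z7.png

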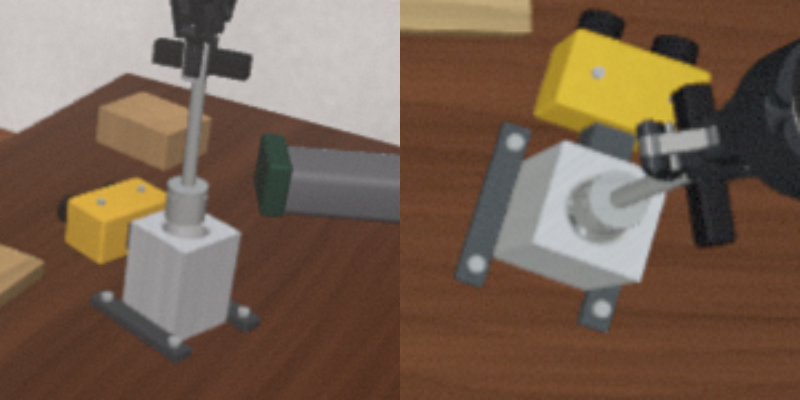

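Request:
arm_command --targets '[1, -0.02, -0.23, 0, 0, 1, 0, 0, 0, 0, 1, 0, 0, 0, 0]'

```text
time: 11.3
position: [0.5632, -0.2568, 0.2671]
tool_rot: [[-0.995, -0.101, 0.007], [-0.101, 0.995, -0.006], [-0.006, -0.007, -1.0]]
wrist_force: [0.2, 0.0, -2.3]
gripper_width: 0.175
```

Run:
```python
from h import *
key(8)
a=cv2.imread('pics/side8.png');b=cv2.imread('pics/top8.png')
cv2.imwrite('pics/z8.png',np.hstack([cv2.resize(a[160:240,370:450],(400,400),interpolation=cv2.INTER_CUBIC),cv2.resize(b[230:310,450:530],(400,400),interpolation=cv2.INTER_CUBIC)]))
```

```text
t 11.3 p [ 0.5632 -0.2568  0.2671] yaw -174.22 tilt [ 0.0071 -0.0063] q [-24.4  22.4  17.1  84.2  -0.2 -30.2] F [ 0.2  0.  -2.3] T [ 0.02  0.02 -0.01] w 0.175
side socket 200 [ 0.5609 -0.2577  0.006   0.0115] at z 0.143 med 0.0007 rel TCP [-0.0023 -0.0009]
side shaft 233 [ 0.5616 -0.2564  0.0072  0.0098] at z 0.209 med 0.0009 rel TCP [-0.0016  0.0004]
top socket 128 [ 0.5606 -0.2606  0.0006 -0.0057] at z 0.144 med 0.0003 rel TCP [-0.0026 -0.0038]
top shaft 148 [ 0.5613 -0.2585  0.0085  0.0263] at z 0.207 med 0.0003 rel TCP [-0.0019 -0.0018]
```

View pics/z8.png

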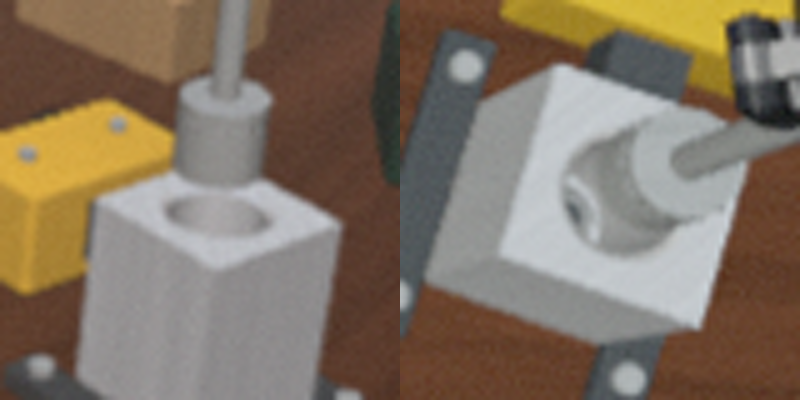

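Request:
arm_command --targets '[1, 0.12, 0.06, 0.2, 0, 1, 0, 0, 0.1, 0, 1, 0, 0, 0, 0, 1, 0, 0, 0, 0]'

```text
time: 11.8
position: [0.5588, -0.2553, 0.2569]
tool_rot: [[-0.995, -0.1, 0.007], [-0.1, 0.995, -0.006], [-0.006, -0.007, -1.0]]
wrist_force: [-0.5, 0.7, -2.6]
gripper_width: 0.176
```

Run:
```python
from h import *
key(9)
```

```text
t 11.8 p [ 0.5588 -0.2553  0.2569] yaw -174.24 tilt [ 0.0066 -0.006 ] q [-24.5  22.   15.   82.5  -0.2 -30.2] F [-0.5  0.7 -2.6] T [ 0.02 -0.02  0.01] w 0.176
side socket 202 [ 0.5561 -0.2557  0.001  -0.0019] at z 0.133 med 0.0008 rel TCP [-0.0026 -0.0004]
side shaft 232 [ 0.5572 -0.2547  0.0132  0.0126] at z 0.199 med 0.0008 rel TCP [-0.0016  0.0006]
top socket 116 [ 0.556  -0.259   0.017   0.0015] at z 0.134 med 0.0003 rel TCP [-0.0027 -0.0037]
top shaft 136 [ 0.5569 -0.2571  0.0142  0.0273] at z 0.195 med 0.0003 rel TCP [-0.0019 -0.0018]
```

Request:
arm_command --targets '[1, -0.03, -0.03, 0.3, 0, 1, 0, -0.02, 0.3, 0, 1, 0, -0.02, 0.3, 0, 1, 0, 0, 0, 0]'

```text
time: 12.3
position: [0.5603, -0.2576, 0.2272]
tool_rot: [[-0.995, -0.1, 0.006], [-0.1, 0.995, -0.006], [-0.006, -0.006, -1.0]]
wrist_force: [0.8, 0.2, -2.1]
gripper_width: 0.175
```

Run:
```python
from h import *
st()
```

```text
t 12.3 p [ 0.5603 -0.2576  0.2272] yaw -174.24 tilt [ 0.0062 -0.0058] q [-24.6  22.5  11.5  78.5  -0.2 -30.4] F [ 0.8  0.2 -2.1] T [ 0.01  0.01 -0.  ] w 0.175
```

Request:
arm_command --targets '[1, 0, 0, 0.3, 0, 1, 0, 0, 0.3, 0, 1, 0, 0, 0.3, 0, 1, 0, 0, 0.2, 0, 1, 0, 0, 0, 0]'

```text
time: 12.8
position: [0.5601, -0.2576, 0.1905]
tool_rot: [[-0.995, -0.1, 0.005], [-0.1, 0.995, -0.005], [-0.005, -0.006, -1.0]]
wrist_force: [0.3, -0.0, -2.7]
gripper_width: 0.173
```

Run:
```python
from h import *
st()
```

```text
t 12.8 p [ 0.5601 -0.2576  0.1905] yaw -174.24 tilt [ 0.0051 -0.0052] q [-24.6  23.2   7.2  73.6  -0.2 -30.4] F [ 0.3 -0.  -2.7] T [-0.03  0.   -0.04] w 0.173
```

Free so far; now small steps, feeling for the nut.

Request:
arm_command --targets '[1, 0, 0, 0.12, 0, 1, 0, 0, 0.12, 0, 1, 0, 0, 0, 0]'

```text
time: 13.1
position: [0.5604, -0.2578, 0.1831]
tool_rot: [[-0.995, -0.1, 0.006], [-0.1, 0.995, -0.006], [-0.005, -0.006, -1.0]]
wrist_force: [-0.7, 0.9, -2.5]
gripper_width: 0.177
```

Request:
arm_command --targets '[1, 0, 0, 0.1, 0, 1, 0, 0, 0.1, 0, 1, 0, 0, 0, 0]'

```text
time: 13.4
position: [0.5605, -0.2573, 0.177]
tool_rot: [[-0.995, -0.101, 0.006], [-0.101, 0.995, -0.005], [-0.006, -0.005, -1.0]]
wrist_force: [-0.4, 0.5, -3.7]
gripper_width: 0.18
```

Request:
arm_command --targets '[1, 0, 0, 0.1, 0, 1, 0, 0, 0, 0]'

```text
time: 13.6
position: [0.5611, -0.2575, 0.1753]
tool_rot: [[-0.995, -0.101, 0.008], [-0.101, 0.995, -0.006], [-0.008, -0.007, -1.0]]
wrist_force: [-1.9, -0.4, 1.3]
gripper_width: 0.177
```

Request:
arm_command --targets '[1, 0, 0, 0.1, 0, 1, 0, 0, 0, 0]'

```text
time: 13.8
position: [0.5621, -0.2583, 0.1753]
tool_rot: [[-0.995, -0.1, 0.013], [-0.101, 0.995, -0.008], [-0.012, -0.01, -1.0]]
wrist_force: [-3.3, 1.9, -2.5]
gripper_width: 0.174
```

Request:
arm_command --targets '[1, 0, 0, 0.1, 0.5, 1, 0, 0, 0.1, 0.5, 1, 0, 0, 0.1, 0.5]'

```text
time: 14.1
position: [0.5655, -0.2603, 0.1741]
tool_rot: [[-0.993, 0.115, 0.025], [0.114, 0.993, -0.015], [-0.027, -0.012, -1.0]]
wrist_force: [-3.1, 1.5, 18.4]
gripper_width: 0.176
```

Run:
```python
from h import *
st()
```

```text
t 14.1 p [ 0.5655 -0.2603  0.1741] yaw 173.44 tilt [ 0.0251 -0.015 ] q [-24.6  23.2   4.8  69.9  -0.2 -18.1] F [-3.1  1.5 18.4] T [0.56 1.11 0.09] w 0.176
```

Request:
arm_command --targets '[1, 0.1, 0, -0.15, 0, 1, 0, 0, 0, 0, 1, 0, 0, 0, 0]'

```text
time: 14.4
position: [0.5627, -0.2604, 0.1794]
tool_rot: [[-0.993, 0.115, 0.027], [0.115, 0.993, -0.016], [-0.029, -0.013, -0.999]]
wrist_force: [0.1, 0.3, -2.5]
gripper_width: 0.173
```

Run:
```python
from h import *
st()
```

```text
t 14.4 p [ 0.5627 -0.2604  0.1794] yaw 173.4 tilt [ 0.027  -0.0165] q [-24.7  22.8   4.8  70.3  -0.2 -18.1] F [ 0.1  0.3 -2.5] T [ 0.02  0.   -0.  ] w 0.173
```

Run:
```python
from h import *
s=st();x,y,z=s["position"]
for c in ["side","top"]:
    im,d=camera(c);W=cloud(c,d);cv2.imwrite(f"pics/{c}10.png",im[:,:,::-1])
    near=np.hypot(W[...,0]-x,W[...,1]-y)<.03
    Q=W[near&(W[...,2]>.109)&(W[...,2]<z-.018)]
    print(len(Q))
    if len(Q)>30:
        a,z0,e=cyl(Q,.0065,c);print(c,a.round(4),"z",round(z0,3),e.round(4),(a[:2]-[x,y]).round(4))
a=cv2.imread('pics/side10.png');b=cv2.imread('pics/top10.png')
cv2.imwrite('pics/z10.png',np.hstack([cv2.resize(a[130:250,350:470],(400,400),interpolation=cv2.INTER_CUBIC),cv2.resize(b[220:320,440:540],(400,400),interpolation=cv2.INTER_CUBIC)]))
```

```text
t 14.4 p [ 0.5627 -0.2604  0.1794] yaw 173.4 tilt [ 0.027  -0.0165] q [-24.7  22.8   4.8  70.3  -0.2 -18.1] F [ 0.1  0.3 -2.5] T [ 0.02  0.   -0.  ] w 0.173
132
side [ 0.5595 -0.2577  0.0325 -0.0177] z 0.135 0.0009 [-0.0032  0.0027]
81
top [ 0.5593 -0.2607  0.0369  0.0126] z 0.135 0.0003 [-0.0034 -0.0003]
```

View pics/z10.png

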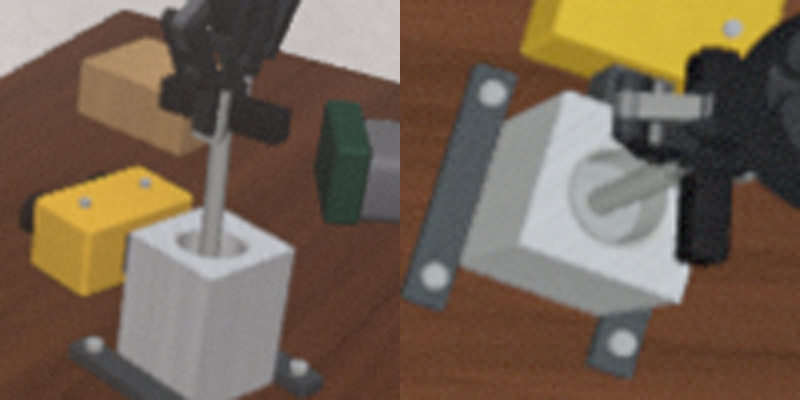

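Request:
arm_command --targets '[1, 0.15, 0.02, 0, 0, 1, 0, 0, 0.05, 0.5, 1, 0, 0, 0.05, 0.5, 1, 0, 0, 0.05, 0.5]'

```text
time: 14.9
position: [0.56, -0.2598, 0.1746]
tool_rot: [[-0.946, 0.324, 0.031], [0.323, 0.946, -0.017], [-0.035, -0.006, -0.999]]
wrist_force: [0.6, -0.5, 12.0]
gripper_width: 0.179
```

Run:
```python
from h import *
st()
```

```text
t 14.9 p [ 0.56   -0.2598  0.1746] yaw 161.12 tilt [ 0.0306 -0.0172] q [-24.8  22.5   3.6  69.2  -0.2  -5.9] F [ 0.6 -0.5 12. ] T [-0.17 -0.06 -0.03] w 0.179
```

Request:
arm_command --targets '[1, 0.02, 0, 0.02, 0.5, 1, 0.02, 0, 0.02, 0.5, 1, 0.02, 0, 0.02, 0.5]'

```text
time: 15.2
position: [0.5592, -0.2604, 0.1749]
tool_rot: [[-0.853, 0.52, 0.035], [0.52, 0.854, -0.021], [-0.041, 0.0, -0.999]]
wrist_force: [0.7, -1.2, 2.7]
gripper_width: 0.181
```

Request:
arm_command --targets '[1, 0.02, 0, 0.02, 0.5, 1, 0.02, 0, 0.02, 0.5, 1, 0.02, 0, 0.02, 0.5]'

```text
time: 15.5
position: [0.5581, -0.2614, 0.1748]
tool_rot: [[-0.72, 0.693, 0.037], [0.692, 0.721, -0.026], [-0.045, 0.007, -0.999]]
wrist_force: [-1.4, -1.8, 3.0]
gripper_width: 0.176
```

Run:
```python
from h import *
st()
```

```text
t 15.5 p [ 0.5581 -0.2614  0.1748] yaw 136.12 tilt [ 0.0373 -0.0263] q [-24.9  21.9   2.8  68.3  -0.5  19. ] F [-1.4 -1.8  3. ] T [-0.72  0.27 -0.02] w 0.176
```

Request:
arm_command --targets '[1, 0.04, 0.04, 0.03, 0.5, 1, 0.02, 0.02, 0.03, 0.5, 1, 0.02, 0, 0.03, 0.5]'

```text
time: 15.8
position: [0.557, -0.2616, 0.1738]
tool_rot: [[-0.552, 0.833, 0.038], [0.832, 0.553, -0.034], [-0.049, 0.013, -0.999]]
wrist_force: [-1.6, -2.1, -1.3]
gripper_width: 0.177
```

Request:
arm_command --targets '[1, 0, 0, 0.03, 0.5, 1, 0, 0, 0.03, 0.5, 1, 0, 0, 0.03, 0.5]'

```text
time: 16.1
position: [0.5547, -0.2629, 0.1704]
tool_rot: [[-0.359, 0.933, 0.034], [0.932, 0.36, -0.037], [-0.047, 0.018, -0.999]]
wrist_force: [-1.6, -1.2, 3.9]
gripper_width: 0.18
```

Run:
```python
from h import *
st()
```

```text
t 16.1 p [ 0.5547 -0.2629  0.1704] yaw 111.03 tilt [ 0.0338 -0.0372] q [-24.8  21.7   1.9  67.5  -1.1  44.1] F [-1.6 -1.2  3.9] T [-0.39  0.51  0.1 ] w 0.18
```

Request:
arm_command --targets '[1, 0.08, 0.12, 0.08, 0, 1, 0, 0, 0.08, 0, 1, 0, 0, 0.08, 0]'

```text
time: 16.4
position: [0.5559, -0.261, 0.1632]
tool_rot: [[-0.36, 0.932, 0.031], [0.932, 0.361, -0.041], [-0.05, 0.014, -0.999]]
wrist_force: [-1.8, -2.0, 2.5]
gripper_width: 0.178
```

Run:
```python
from h import *
st()
```

```text
t 16.4 p [ 0.5559 -0.261   0.1632] yaw 111.13 tilt [ 0.0313 -0.0413] q [-24.4  22.    1.2  66.6  -1.4  44.4] F [-1.8 -2.   2.5] T [-0.69  0.8   0.04] w 0.178
```

Request:
arm_command --targets '[1, 0.04, 0.06, 0.07, 0, 1, 0, 0, 0.05, 0, 1, 0, 0, 0, 0]'

```text
time: 16.7
position: [0.5569, -0.2605, 0.161]
tool_rot: [[-0.362, 0.932, 0.032], [0.931, 0.363, -0.045], [-0.054, 0.013, -0.998]]
wrist_force: [-5.5, -2.0, -0.4]
gripper_width: 0.179
```

Run:
```python
from h import *
st()
```

```text
t 16.7 p [ 0.5569 -0.2605  0.161 ] yaw 111.26 tilt [ 0.0317 -0.0451] q [-24.3  22.1   0.9  66.1  -1.6  44.4] F [-5.5 -2.  -0.4] T [-0.67  1.57  0.02] w 0.179
```

Request:
arm_command --targets '[1, 0, 0, 0.07, 0, 1, 0, 0, 0, 0]'

```text
time: 16.9
position: [0.5569, -0.2609, 0.1611]
tool_rot: [[-0.363, 0.931, 0.033], [0.93, 0.365, -0.047], [-0.056, 0.014, -0.998]]
wrist_force: [-5.2, -2.0, -0.9]
gripper_width: 0.178
```

```bash
cat >> h.py <<'E'
def bar(tag):
    s=st();x,y,z=s["position"]
    for c in ["side","top"]:
        im,d=camera(c);W=cloud(c,d);cv2.imwrite(f"pics/{c}{tag}.png",im[:,:,::-1])
        near=np.hypot(W[...,0]-x,W[...,1]-y)<.03
        Q=W[near&(W[...,2]>.109)&(W[...,2]<z-.018)]
        if len(Q)>30:
            a,z0,e=cyl(Q,.0065,c);print(c,"shaft",len(Q),a.round(4),"z",round(z0,3),e.round(4))
        # bar tips
        R=s["tool_rot"];P=(W-s["position"])@R
        m=(abs(P[...,0])>.02)&(abs(P[...,0])<.044)&(abs(P[...,1])<.007)&(W[...,2]>.14)&(W[...,2]<.22)
        for sg in(1,-1):
            Q=W[m&(P[...,0]*sg>0)]
            if len(Q)>10:
                zz=Q[:,2];print(c,"bar tip",sg,len(Q),"z pct",np.percentile(zz,[50,80,95,99]).round(4))
    a=cv2.imread(f'pics/side{tag}.png');b=cv2.imread(f'pics/top{tag}.png')
    cv2.imwrite(f'pics/z{tag}.png',np.hstack([cv2.resize(a[130:250,350:470],(400,400),interpolation=cv2.INTER_CUBIC),cv2.resize(b[220:320,440:540],(400,400),interpolation=cv2.INTER_CUBIC)]))
E
python3 - <<'E'
from h import *
bar(11)
E
```

```text
t 16.9 p [ 0.5569 -0.2609  0.1611] yaw 111.34 tilt [ 0.0331 -0.0468] q [-24.3  22.    0.8  66.   -1.7  44.3] F [-5.2 -2.  -0.9] T [-0.28  1.7   0.07] w 0.178
side shaft 83 [ 5.567e-01 -2.563e-01  5.000e-04  6.350e-02] z 0.127 0.0008
side bar tip 1 38 z pct [0.1885 0.1897 0.1901 0.1904]
side bar tip -1 21 z pct [0.1894 0.1901 0.1903 0.1914]
top bar tip 1 122 z pct [0.1892 0.1902 0.191  0.1915]
```

View pics/z11.png

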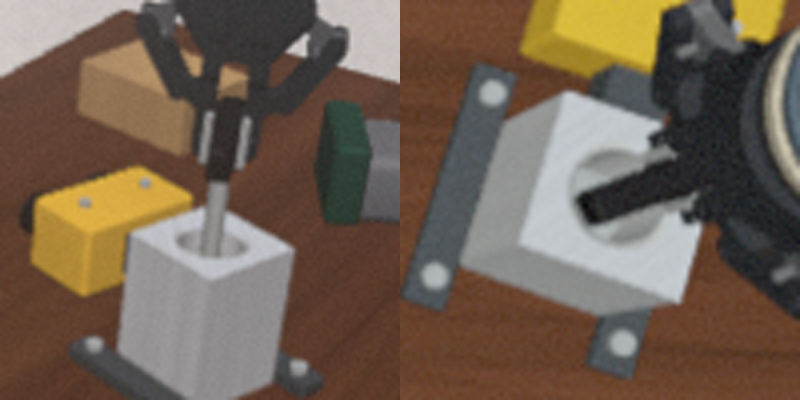

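Both bar ends read 0.190 m, which is 172 + 18 mm, so the socket is fully over the nut. Now I'll turn clockwise and watch the torque.

Request:
arm_command --targets '[1, 0, 0, 0, 0.5, 1, 0, 0, 0, 0.5, 1, 0, 0, 0, 0]'

```text
time: 17.3
position: [0.5555, -0.2605, 0.161]
tool_rot: [[-0.228, 0.973, 0.031], [0.972, 0.229, -0.047], [-0.053, 0.019, -0.998]]
wrist_force: [-3.0, -2.5, 4.3]
gripper_width: 0.177
```

```bash
python3 -c "
from h import *;st()"
```

```text
t 17.3 p [ 0.5555 -0.2605  0.161 ] yaw 103.19 tilt [ 0.0305 -0.047 ] q [-24.3  22.    0.8  66.1  -1.7  52.5] F [-3.  -2.5  4.3] T [-0.78  1.29  0.02] w 0.177
```

Request:
arm_command --targets '[1, 0, 0, 0, 0.5, 1, 0, 0, 0, 0.5, 1, 0, 0, 0, 0]'

```text
time: 17.6
position: [0.5547, -0.2605, 0.161]
tool_rot: [[-0.09, 0.996, 0.029], [0.995, 0.091, -0.048], [-0.05, 0.024, -0.998]]
wrist_force: [-3.2, -2.0, 4.6]
gripper_width: 0.177
```

```bash
python3 -c "
from h import *;st()"
```

```text
t 17.6 p [ 0.5547 -0.2605  0.161 ] yaw 95.16 tilt [ 0.0289 -0.0479] q [-24.2  21.9   0.7  66.2  -1.8  60.5] F [-3.2 -2.   4.6] T [-0.79  1.35  0.01] w 0.177
```

Add to h.py:
```python
def tq():
    s=st();print("TAU",round(-float(s["ft_torque"]@s["tool_rot"][:,2]),3))
```

```text
(no output)
```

Request:
arm_command --targets '[1, 0, 0, 0, 0.5, 1, 0, 0, 0, 0.5, 1, 0, 0, 0, 0]'

```text
time: 17.9
position: [0.5538, -0.2605, 0.1611]
tool_rot: [[0.048, 0.998, 0.027], [0.998, -0.047, -0.048], [-0.047, 0.029, -0.998]]
wrist_force: [-3.3, -2.0, 5.1]
gripper_width: 0.175
```

```bash
python3 -c "
from h import *;tq()"
```

```text
t 17.9 p [ 0.5538 -0.2605  0.1611] yaw 87.22 tilt [ 0.0272 -0.0485] q [-24.2  21.9   0.7  66.2  -1.9  68.5] F [-3.3 -2.   5.1] T [-0.81  1.45  0.13] w 0.175
TAU 0.225
```

Request:
arm_command --targets '[1, 0, 0, 0, 0.5, 1, 0, 0, 0, 0.5, 1, 0, 0, 0, 0]'

```text
time: 18.2
position: [0.5529, -0.2603, 0.1611]
tool_rot: [[0.185, 0.982, 0.025], [0.982, -0.183, -0.049], [-0.043, 0.034, -0.998]]
wrist_force: [-3.6, -2.7, 5.0]
gripper_width: 0.181
```

```bash
python3 -c "
from h import *;tq()"
```

```text
t 18.2 p [ 0.5529 -0.2603  0.1611] yaw 79.35 tilt [ 0.0254 -0.0488] q [-24.2  21.9   0.7  66.3  -2.   76.3] F [-3.6 -2.7  5. ] T [-0.82  1.48  0.22] w 0.181
TAU 0.317
```

Request:
arm_command --targets '[1, 0, 0, 0, 0.5, 1, 0, 0, 0, 0.4, 1, 0, 0, 0, 0]'

```text
time: 18.5
position: [0.5521, -0.26, 0.1611]
tool_rot: [[0.304, 0.953, 0.024], [0.952, -0.302, -0.049], [-0.04, 0.038, -0.999]]
wrist_force: [-3.6, -2.3, 5.4]
gripper_width: 0.178
```

```bash
python3 -c "
from h import *;tq()"
```

```text
t 18.5 p [ 0.5521 -0.26    0.1611] yaw 72.31 tilt [ 0.0238 -0.0491] q [-24.2  21.9   0.6  66.4  -2.   83.4] F [-3.6 -2.3  5.4] T [-0.79  1.47  0.22] w 0.178
TAU 0.312
```

Request:
arm_command --targets '[1, 0, 0, 0, 0.4, 1, 0, 0, 0, 0.4, 1, 0, 0, 0, 0]'

```text
time: 18.8
position: [0.5517, -0.2596, 0.1611]
tool_rot: [[0.404, 0.914, 0.023], [0.914, -0.403, -0.049], [-0.035, 0.041, -0.999]]
wrist_force: [-3.9, -2.3, 4.9]
gripper_width: 0.178
```

```bash
python3 -c "
from h import *;tq();bar(12)"
```

```text
t 18.8 p [ 0.5517 -0.2596  0.1611] yaw 66.16 tilt [ 0.0229 -0.0488] q [-24.2  21.9   0.6  66.4  -2.   89.6] F [-3.9 -2.3  4.9] T [-0.58  1.22  0.22] w 0.178
TAU 0.292
t 18.8 p [ 0.5517 -0.2596  0.1611] yaw 66.16 tilt [ 0.0229 -0.0488] q [-24.2  21.9   0.6  66.4  -2.   89.6] F [-3.9 -2.3  4.9] T [-0.58  1.22  0.22] w 0.178
side shaft 87 [ 0.5543 -0.2551 -0.0318  0.0032] z 0.126 0.0007
side bar tip 1 45 z pct [0.1881 0.1894 0.1903 0.1909]
side bar tip -1 15 z pct [0.1741 0.1781 0.1827 0.1831]
top shaft 43 [ 0.5544 -0.2582 -0.0043  0.0137] z 0.125 0.0004
top bar tip 1 135 z pct [0.1891 0.1903 0.1917 0.1922]
```

View pics/z12.png

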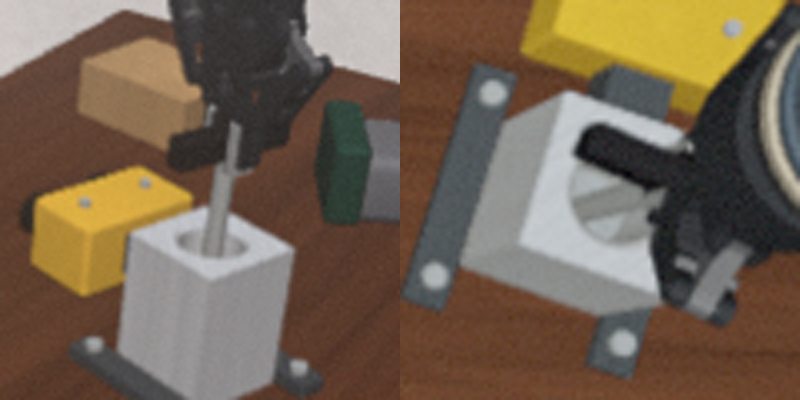

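Request:
arm_command --targets '[1, 0, 0, 0, 0.15, 1, 0, 0, 0, 0, 1, 0, 0, 0, -0.45, 1, 0, 0, 0, 0]'

```text
time: 19.3
position: [0.5519, -0.2596, 0.1611]
tool_rot: [[0.36, 0.933, 0.023], [0.932, -0.359, -0.049], [-0.037, 0.039, -0.999]]
wrist_force: [-2.9, -1.4, 5.4]
gripper_width: 0.174
```

```bash
python3 -c "
from h import *;tq()"
```

```text
t 19.3 p [ 0.5519 -0.2596  0.1611] yaw 68.88 tilt [ 0.0231 -0.049 ] q [-24.2  21.9   0.6  66.4  -2.   86.9] F [-2.9 -1.4  5.4] T [-0.58  1.3   0.12] w 0.174
TAU 0.199
```

Request:
arm_command --targets '[1, 0, 0.05, -0.15, 0, 1, 0, 0.03, -0.2, 0, 1, 0, 0, 0, 0]'

```text
time: 19.6
position: [0.5525, -0.2593, 0.1695]
tool_rot: [[0.363, 0.932, 0.018], [0.931, -0.362, -0.046], [-0.037, 0.034, -0.999]]
wrist_force: [-3.0, -1.8, 4.4]
gripper_width: 0.176
```

```bash
python3 -c "
from h import *;tq()"
```

```text
t 19.6 p [ 0.5525 -0.2593  0.1695] yaw 68.72 tilt [ 0.0179 -0.0465] q [-24.1  21.9   2.   68.   -2.   87.1] F [-3.  -1.8  4.4] T [-0.71  1.08  0.04] w 0.176
TAU 0.104
```

```bash
python3 -c "
from h import *;bar(13)"
```

```text
t 19.6 p [ 0.5525 -0.2593  0.1695] yaw 68.72 tilt [ 0.0179 -0.0465] q [-24.1  21.9   2.   68.   -2.   87.1] F [-3.  -1.8  4.4] T [-0.71  1.08  0.04] w 0.176
side shaft 106 [ 0.5549 -0.2552 -0.0116  0.034 ] z 0.131 0.0009
side bar tip 1 50 z pct [0.1966 0.1979 0.1982 0.1984]
side bar tip -1 13 z pct [0.1844 0.1896 0.1921 0.1929]
top shaft 58 [ 0.555  -0.2582 -0.0114  0.0272] z 0.129 0.0002
top bar tip 1 141 z pct [0.1971 0.1982 0.1997 0.2001]
```

View pics/z13.png

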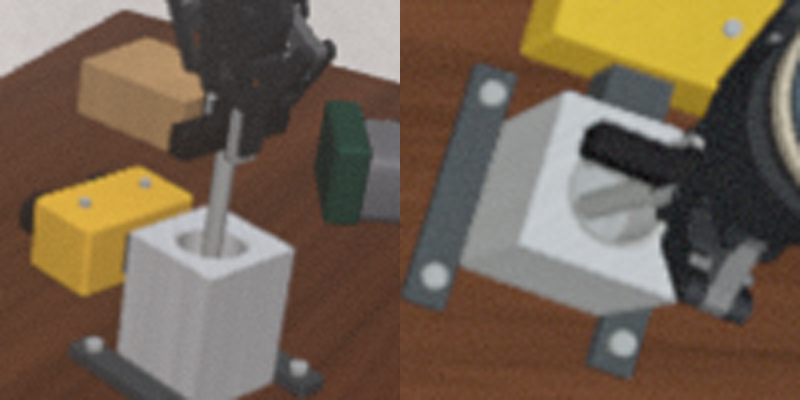

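Request:
arm_command --targets '[1, -0.01, 0.01, -0.3, 0, 1, -0.01, 0.01, -0.3, 0, 1, 0, 0, 0, 0]'

```text
time: 20.0
position: [0.5537, -0.2587, 0.1893]
tool_rot: [[0.363, 0.932, 0.021], [0.931, -0.362, -0.045], [-0.035, 0.036, -0.999]]
wrist_force: [-1.8, -1.2, -1.6]
gripper_width: 0.177
```

```bash
python3 -c "
from h import *;tq()"
```

```text
t 20.0 p [ 0.5537 -0.2587  0.1893] yaw 68.71 tilt [ 0.0209 -0.0454] q [-24.1  21.4   4.1  70.6  -1.9  87.1] F [-1.8 -1.2 -1.6] T [-0.33  0.66  0.06] w 0.177
TAU 0.093
```

Request:
arm_command --targets '[1, -0.01, 0.02, -0.5, 0, 1, -0.01, 0.02, -0.5, 0, 1, -0.01, 0.02, -0.5, 0, 1, 0, 0, 0, 0]'

```text
time: 20.4
position: [0.5541, -0.2581, 0.2366]
tool_rot: [[0.363, 0.931, 0.021], [0.931, -0.362, -0.046], [-0.035, 0.037, -0.999]]
wrist_force: [-2.0, -1.5, -2.2]
gripper_width: 0.178
```

```bash
python3 -c "
from h import *;tq()"
```

```text
t 20.4 p [ 0.5541 -0.2581  0.2366] yaw 68.69 tilt [ 0.0215 -0.0458] q [-24.   20.5   9.7  77.   -1.9  87.2] F [-2.  -1.5 -2.2] T [-0.54  0.92 -0.06] w 0.178
TAU -0.005
```

Request:
arm_command --targets '[1, -0.02, 0.02, -0.6, 0, 1, -0.02, 0.02, -0.7, 0, 1, -0.02, 0.02, -0.7, 0, 1, 0, 0, -0.3, 0, 1, 0, 0, 0, 0]'

```text
time: 20.9
position: [0.5549, -0.2557, 0.3053]
tool_rot: [[0.362, 0.932, 0.023], [0.931, -0.361, -0.042], [-0.031, 0.037, -0.999]]
wrist_force: [1.1, -1.0, -2.8]
gripper_width: 0.177
```

```bash
python3 -c "
from h import *;tq();key(14)"
```

```text
t 20.9 p [ 0.5549 -0.2557  0.3053] yaw 68.74 tilt [ 0.0233 -0.0418] q [-23.9  20.2  19.1  86.8  -1.6  87.3] F [ 1.1 -1.  -2.8] T [ 0.04  0.05 -0.03] w 0.177
TAU -0.025
t 20.9 p [ 0.5549 -0.2557  0.3053] yaw 68.74 tilt [ 0.0233 -0.0418] q [-23.9  20.2  19.1  86.8  -1.6  87.3] F [ 1.1 -1.  -2.8] T [ 0.04  0.05 -0.03] w 0.177
side socket 216 [ 0.561  -0.2514 -0.019  -0.015 ] at z 0.181 med 0.0008 rel TCP [0.0061 0.0043]
side shaft 252 [ 0.5586 -0.2515 -0.0388 -0.0053] at z 0.248 med 0.0009 rel TCP [0.0036 0.0041]
top socket 143 [ 0.5604 -0.254  -0.027  -0.0012] at z 0.182 med 0.0003 rel TCP [0.0054 0.0017]
top shaft 187 [ 0.5582 -0.2532 -0.0338  0.0105] at z 0.248 med 0.0003 rel TCP [0.0033 0.0025]
```

Request:
arm_command --targets '[1, 0.3, -0.15, -0.1, 0, 1, 0.85, -0.44, -0.05, 0, 1, 0.85, -0.44, -0.05, 0, 1, 0.85, -0.44, -0.05, 0, 1, 0.85, -0.44, -0.05, 0, 1, 0.85, -0.44, -0.05, 0, 1, 0.85, -0.44, -0.05, 0, 1, 0.85, -0.44, -0.05, 0, 1, 0.85, -0.44, -0.05, 0]'

```text
time: 21.9
position: [0.5236, -0.0059, 0.3004]
tool_rot: [[0.367, 0.93, 0.009], [0.93, -0.366, -0.036], [-0.03, 0.022, -0.999]]
wrist_force: [0.9, 0.1, -2.6]
gripper_width: 0.182
```

```bash
python3 -c "
from h import *;to([.5017,.26,.31])"
```

```text
t 21.9 p [ 0.5236 -0.0059  0.3004] yaw 68.48 tilt [ 0.0092 -0.0363] q [  0.6  12.4   7.5  84.7  -2.1 112.1] F [ 0.9  0.1 -2.6] T [ 0.07 -0.02 -0.02] w 0.182
shift units [ 7.97 -3.92 -0.65]
```

Request:
arm_command --targets '[1, 0.9, -0.44, -0.1, 0, 1, 0.9, -0.44, -0.1, 0, 1, 0.9, -0.44, -0.1, 0, 1, 0.9, -0.44, -0.1, 0, 1, 0.9, -0.44, -0.08, 0, 1, 0.9, -0.44, -0.05, 0, 1, 0.9, -0.44, -0.05, 0, 1, 0.8, -0.38, 0, 0, 1, 0.4, -0.2, 0, 0, 1, 0, 0, 0, 0, 1, 0, 0, 0, 0]'

```text
time: 23.0
position: [0.4926, 0.2615, 0.3012]
tool_rot: [[0.36, 0.933, -0.003], [0.932, -0.36, -0.037], [-0.036, 0.011, -0.999]]
wrist_force: [-0.3, 0.0, -3.3]
gripper_width: 0.177
```

Run:
```python
from h import *
key(15)
a=cv2.imread('pics/side15.png');b=cv2.imread('pics/top15.png')
cv2.imwrite('pics/z15.png',np.hstack([cv2.resize(a[200:430,180:410],(400,400)),cv2.resize(b[190:340,130:280],(400,400))]))
```

```text
t 23.0 p [0.4926 0.2615 0.3012] yaw 68.89 tilt [-0.0027 -0.0373] q [ 28.9  17.2  14.3  88.2  -1.8 140.1] F [-0.3  0.  -3.3] T [ 0.06 -0.04  0.03] w 0.177
side socket 436 [ 0.4939  0.2649  0.0025 -0.0254] at z 0.177 med 0.0004 rel TCP [0.0013 0.0034]
side shaft 542 [ 0.4933  0.2647 -0.0078 -0.0031] at z 0.245 med 0.0004 rel TCP [0.0007 0.0032]
top socket 91 [0.4953 0.2635 0.0076 0.0097] at z 0.178 med 0.0002 rel TCP [0.0027 0.002 ]
```

View pics/z15.png

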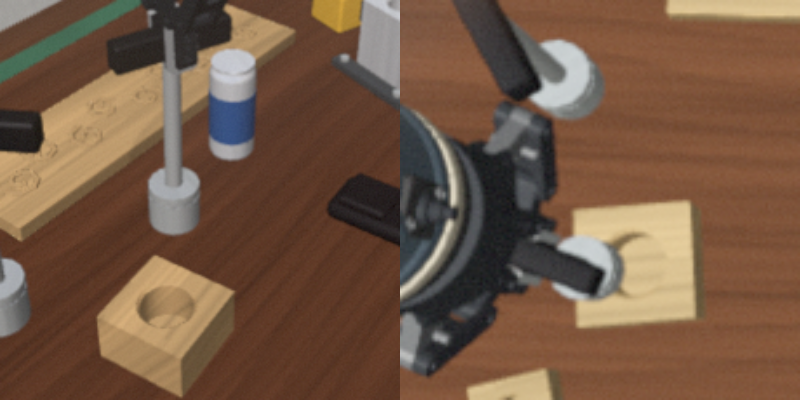

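Request:
arm_command --targets '[1, 0.12, 0.42, 0, 0, 1, 0, 0, 0.4, 0, 1, 0, 0, 0.6, 0, 1, 0, 0, 0.6, 0, 1, 0, 0, 0.6, 0, 1, 0, 0, 0.4, 0, 1, 0, 0, 0, 0, 1, 0, 0, 0, 0]'

```text
time: 23.9
position: [0.5142, 0.2491, 0.2227]
tool_rot: [[0.371, 0.929, 0.003], [0.928, -0.371, -0.037], [-0.033, 0.016, -0.999]]
wrist_force: [-0.2, 0.2, -1.7]
gripper_width: 0.178
```

Run:
```python
from h import *
key(16)
```

```text
t 23.9 p [0.5142 0.2491 0.2227] yaw 68.19 tilt [ 0.0028 -0.0366] q [ 26.9  19.    5.5  77.3  -1.9 138.7] F [-0.2  0.2 -1.7] T [ 0.1  -0.04 -0.01] w 0.178
side socket 345 [ 0.5163  0.2528 -0.0132  0.0022] at z 0.099 med 0.0005 rel TCP [0.0021 0.0038]
side shaft 421 [ 0.5154  0.2524 -0.0142 -0.0041] at z 0.165 med 0.0004 rel TCP [0.0012 0.0033]
top socket 53 [ 0.5175  0.2514 -0.0303  0.0108] at z 0.097 med 0.0002 rel TCP [0.0034 0.0023]
```

Request:
arm_command --targets '[1, 0.23, -0.43, 0, 0, 1, 0, 0, 0, 0, 1, 0, 0, 0, 0, 1, 0, 0, 0, 0]'

```text
time: 24.4
position: [0.5049, 0.2621, 0.2247]
tool_rot: [[0.371, 0.929, 0.006], [0.928, -0.371, -0.034], [-0.03, 0.019, -0.999]]
wrist_force: [-0.1, 0.6, -2.5]
gripper_width: 0.176
```

Run:
```python
from h import *
key(17)
```

```text
t 24.4 p [0.5049 0.2621 0.2247] yaw 68.22 tilt [ 0.0064 -0.0344] q [ 28.5  18.6   5.2  77.2  -1.9 140.2] F [-0.1  0.6 -2.5] T [0.03 0.04 0.  ] w 0.176
side socket 361 [ 0.5075  0.2662 -0.0126 -0.0021] at z 0.101 med 0.0004 rel TCP [0.0026 0.0041]
side shaft 428 [ 0.5063  0.2656 -0.019  -0.0023] at z 0.168 med 0.0004 rel TCP [0.0014 0.0035]
top socket 68 [ 0.5087  0.2646 -0.0213  0.0076] at z 0.101 med 0.0002 rel TCP [0.0038 0.0025]
```

Request:
arm_command --targets '[1, -0.04, 0, 0.2, 0, 1, 0.01, 0, 0.3, 0, 1, 0.01, 0, 0.3, 0, 1, 0.01, 0, 0.2, 0, 1, 0, 0, 0, 0]'

```text
time: 25.0
position: [0.5048, 0.26, 0.1911]
tool_rot: [[0.372, 0.928, 0.005], [0.928, -0.371, -0.035], [-0.031, 0.018, -0.999]]
wrist_force: [-0.2, -1.2, -2.6]
gripper_width: 0.18
```

Run:
```python
from h import *
key(18)
a=cv2.imread('pics/side18.png');b=cv2.imread('pics/top18.png')
cv2.imwrite('pics/z18.png',np.hstack([cv2.resize(a[270:430,200:360],(400,400)),cv2.resize(b[220:340,160:280],(400,400))]))
```

```text
t 25.0 p [0.5048 0.26   0.1911] yaw 68.18 tilt [ 0.005  -0.0353] q [ 28.3  19.3   1.2  72.7  -1.9 140.1] F [-0.2 -1.2 -2.6] T [-0.03  0.   -0.01] w 0.18
side socket 324 [ 0.5072  0.264  -0.0148 -0.0207] at z 0.067 med 0.0004 rel TCP [0.0024 0.004 ]
side shaft 401 [ 0.5062  0.2635 -0.0142 -0.0079] at z 0.134 med 0.0004 rel TCP [0.0014 0.0035]
top socket 47 [ 0.5088  0.2623 -0.0071 -0.0033] at z 0.066 med 0.0003 rel TCP [0.004  0.0024]
```

View pics/z18.png

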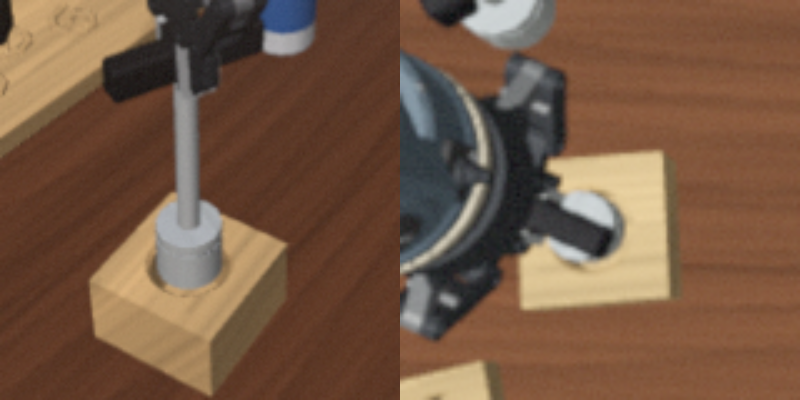

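Request:
arm_command --targets '[1, 0.01, 0, 0.3, 0, 1, 0.01, 0, 0.3, 0, 1, 0.01, 0, 0.3, 0, 1, 0.01, 0, 0.2, 0, 1, 0, 0, 0, 0]'

```text
time: 25.6
position: [0.5061, 0.2603, 0.1564]
tool_rot: [[0.372, 0.928, 0.007], [0.928, -0.371, -0.034], [-0.029, 0.019, -0.999]]
wrist_force: [-0.5, -0.2, -2.0]
gripper_width: 0.173
```

```bash
python3 -c "
from h import *;st()"
```

```text
t 25.6 p [0.5061 0.2603 0.1564] yaw 68.18 tilt [ 0.0067 -0.0344] q [ 28.3  20.3  -2.4  67.8  -1.9 140.1] F [-0.5 -0.2 -2. ] T [0.02 0.02 0.01] w 0.173
```

Request:
arm_command --targets '[1, 0, 0, 0.08, 0, 1, 0, 0, 0.06, 0, 1, 0, 0, 0, 0]'

```text
time: 25.9
position: [0.507, 0.2607, 0.1534]
tool_rot: [[0.372, 0.928, 0.009], [0.928, -0.371, -0.033], [-0.027, 0.021, -0.999]]
wrist_force: [-0.2, 0.9, -1.9]
gripper_width: 0.175
```

Request:
arm_command --targets '[1, 0, 0, 0.05, 0, 1, 0, 0, 0, 0]'

```text
time: 26.1
position: [0.508, 0.2611, 0.1534]
tool_rot: [[0.372, 0.928, 0.012], [0.928, -0.371, -0.031], [-0.025, 0.023, -0.999]]
wrist_force: [0.9, -0.1, -2.7]
gripper_width: 0.18
```

```bash
python3 -c "
from h import *;bar(19)"
```

```text
t 26.1 p [0.508  0.2611 0.1534] yaw 68.18 tilt [ 0.0121 -0.0315] q [ 28.2  20.3  -2.8  67.1  -1.9 140. ] F [ 0.9 -0.1 -2.7] T [ 0.01  0.1  -0.03] w 0.18
side shaft 122 [ 0.5091  0.2647 -0.016  -0.0293] z 0.123 0.0004
side bar tip 1 133 z pct [0.1829 0.1838 0.1843 0.1847]
top bar tip -1 129 z pct [0.1805 0.1816 0.183  0.1835]
```

Request:
arm_command --targets '[1, 0, 0, 0.06, 0, 0.8, 0, 0, 0, 0, 0.5, 0, 0, 0, 0, 0.2, 0, 0, 0, 0, 0, 0, 0, 0, 0, 0, 0, 0, 0, 0, 0, 0, 0, 0, 0, 0, 0, 0, 0, 0]'

```text
time: 27.0
position: [0.5091, 0.2616, 0.1528]
tool_rot: [[0.372, 0.928, 0.015], [0.928, -0.371, -0.03], [-0.022, 0.025, -0.999]]
wrist_force: [0.3, -0.2, 0.0]
gripper_width: 1.003
```

Run:
```python
from h import *
bar(20)
a=cv2.imread('pics/side20.png');b=cv2.imread('pics/top20.png')
cv2.imwrite('pics/z20.png',np.hstack([cv2.resize(a[230:430,180:380],(400,400)),cv2.resize(b[190:340,130:280],(400,400))]))
```

```text
t 27.0 p [0.5091 0.2616 0.1528] yaw 68.17 tilt [ 0.0149 -0.0301] q [ 28.2  20.3  -2.9  66.8  -1.9 140. ] F [ 0.3 -0.2  0. ] T [ 0.03 -0.07 -0.05] w 1.003
side shaft 126 [ 0.5109  0.2652 -0.0058 -0.0014] z 0.123 0.0003
side bar tip 1 211 z pct [0.1816 0.1826 0.1832 0.1836]
top bar tip -1 116 z pct [0.1805 0.1818 0.183  0.1835]
```

View pics/z20.png

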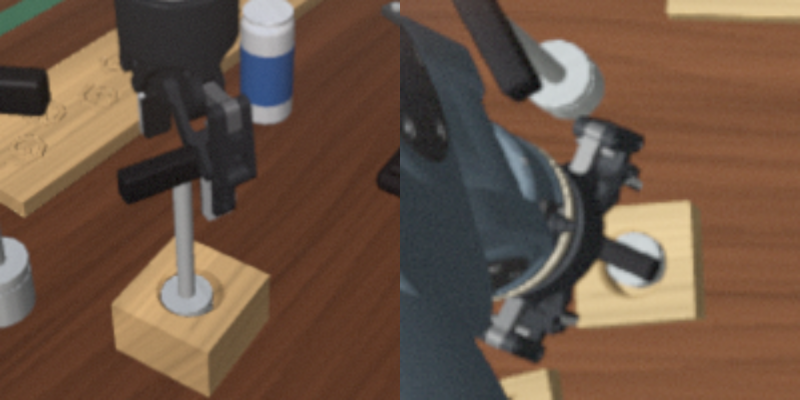

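Released: the key stands upright and the fingers are clear of the bar. Now I'll retreat upward.

Request:
arm_command --targets '[0, 0, 0, -0.4, 0, 0, 0, 0, -0.5, 0, 0, 0, 0, -0.7, 0, 0, 0, 0, -0.9, 0, 0, 0, 0, -1, 0, 0, 0, 0, -1, 0, 0, 0, 0, 0, 0, 0, 0, 0, 0, 0]'

```text
time: 27.9
position: [0.5064, 0.2657, 0.2985]
tool_rot: [[0.372, 0.928, 0.017], [0.928, -0.371, -0.029], [-0.021, 0.026, -0.999]]
wrist_force: [0.8, -0.7, -0.3]
gripper_width: 0.997
```

Run:
```python
from h import *
st()
for c in ["side","top"]:
    im,d=camera(c);W=cloud(c,d);cv2.imwrite(f"pics/{c}21.png",im[:,:,::-1])
    n=np.hypot(W[...,0]-.508,W[...,1]-.263)<.055
    for nm,lo,hi,r in(("shaft",.06,.145,.0065),):
        Q=W[n&(W[...,2]>lo)&(W[...,2]<hi)&(np.hypot(W[...,0]-.508,W[...,1]-.263)<.02)]
        if len(Q)>30:
            a,z0,e=cyl(Q,r,c);print(c,nm,len(Q),a.round(4),"z",round(z0,3),"socket est",(a[:2]+a[2:]*(.01-z0)).round(4))
    Q=W[n&(W[...,2]>.175)&(W[...,2]<.195)]
    if len(Q)>20: print(c,"bar top",len(Q),np.percentile(Q[:,2],[5,50,95]).round(4),cv2.minAreaRect((Q[:,:2]*1000).astype(np.float32)))
a=cv2.imread('pics/side21.png');b=cv2.imread('pics/top21.png')
cv2.imwrite('pics/z21.png',np.hstack([cv2.resize(a,(400,300)),cv2.resize(b,(400,300))]))
```

```text
t 27.9 p [0.5064 0.2657 0.2985] yaw 68.18 tilt [ 0.0169 -0.029 ] q [ 28.7  17.7  14.7  86.9  -1.9 140.5] F [ 0.8 -0.7 -0.3] T [ 0.1  -0.03  0.02] w 0.997
side shaft 386 [ 0.511   0.2653 -0.0058 -0.0033] z 0.104 socket est [0.5115 0.2656]
side bar top 720 [0.176  0.1817 0.1834] ((510.4786682128906, 266.03607177734375), (89.33637237548828, 17.958324432373047), 68.86151885986328)
top bar top 518 [0.178  0.1807 0.1831] ((512.1846313476562, 263.6387634277344), (90.31039428710938, 16.489200592041016), 68.70441436767578)
```

View pics/z21.png

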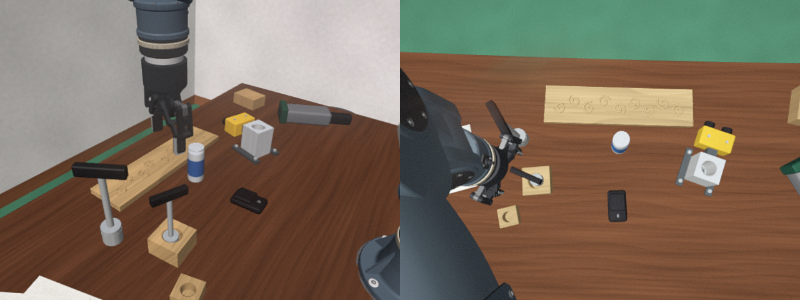

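```bash
python3 -c "
from cell import finish_job;print(finish_job())"
```

```text
the job is handed in; nothing more can be done
None
```

The key went over the nut, the nut was tightened by about 20°, and the key is back upright in its stand. The job was handed in at about 28 s of robot time; no verdict was reported.

- **Seating:** I turned the key clockwise on the nut until it dropped. The bar top then read 0.190 m at both ends, as it should when fully down. The highest wrist force I saw while feeling was about 21 N, against the 60 N limit. I only read the force between moves.
- **Tightening:** The torque was 0.1 N m while the nut ran freely. It read 0.225 N m at a tool yaw of 87° and settled at about 0.31 N m by 79°. I stopped near 65°, which puts the nut 14 to 22° past biting, about 20° as a best estimate. The handle matched the tool's angle within 1°, so the grip did not slip.
- **Stand:** The bar top is at its starting height, and the key tilts less than 0.01 rad. The socket sits about 4 mm off the hole's axis. The gripper is open and clear, 0.3 m up.
- **Other things:** The spray can, mouse and panel look unmoved in the last pictures, though I did not measure them.

**Disagreements:** The two cameras differed by 1 to 3 mm in y throughout. The tool also tilted up to 0.06 rad while pressing, which I could not command away. A small upward force (about 4 N on the wrist) showed at the start of drawing the key out; I did not find its cause, and it was gone once the key was clear.

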